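# Read the sample cells on the colour comparator

## Task

First turn the colour wheel until its white mark is at the top and leave it there; then lay every sample cell flat on the sloping white ledge, windows up and inside its edges, and let go of them. With all of them lying there, press the yellow spring pedal right down to its stop for a moment to take the reading and let it come up; finally lay all the cells flat in the green tray, side by side with windows up. Leave the dropper bottles and the paper tube where they stand.

Things in the scene. Friction and masses are not known exactly. Their poses are not given: they have to be found in the camera images.
- wheel_hub (a point): Centre of the axle of the colour wheel, 100 mm above the table, fixed in the stand. The stand is an aluminium two-post bracket (posts 26 mm along x, outer faces 21 mm either side of the middle, tops 116 mm above the table) on a grey base 130 x 64 x 16 mm. The axes are the stand's: y along the level axle, z up.
- wheel_mark (a point): The white mark on the rim of the black colour wheel (disc of radius 60 mm, 18 mm thick along the axle, flat faces with coloured dots, rim bare from radius 22 mm outwards above the posts). The mark is a white bar 12 mm wide across the rim and 30 mm down both faces; this point is on the rim, 60 mm from the hub. Its z axis points from the hub out through the mark. At the start it is anywhere but near the top.
- wheel (a joint): Angle of the colour wheel in rad about the hub's y axis, unlimited: 0 (or any multiple of 2 pi) with the white mark at the top; growing moves the top of the wheel towards the hub's +x. Stiff enough to stay where it is left (about 0.5 N at the rim turns it). The rim can be pinched from above by its flat faces and carried round in strokes.
- ledge: White sloping viewing ledge of the aluminium stand: a flat strip with blue edges, 310 mm along its y. Origin at the middle of its sloping top face, 75 mm above the table. x points up the slope (20 degrees, 0.35 rad, rising away from the robot), z is the normal of the slope. Flat between x = -31 and +31 mm and y = -151 and +151 mm; edges 4 mm thick and 8 mm high run all round. Cells laid on it stay put, they do not slide.
- pedal_pad (a point): Point on the top face of the yellow pedal plate (90 x 54 x 8 mm, black ribs), 75 mm from its hinge, near its free end, which faces the robot; it stands about 46 mm above the table when up and 28 mm when down. It moves with the plate; its axes are those of the pedal's black base (110 x 70 x 8 mm) at rest: y along the hinge, x from the free end to the hinge.
- pedal (a joint): Angle of the spring pedal: 0 up, 0.25 rad down on its stop (plate level). It springs back by itself; about 5 N at the pad starts it and 10 N holds it on the stop.
- tray: Low green tray, 170 (x) x 240 (y) x 18 mm, walls and floor 5 mm thick, fixed. Origin at the centre of its underside, on the table; z up.
- cell_a_mid (a point): Centre of the sample cell with the yellow window: white square block 44 x 44 x 24 mm, 60 g, the round yellow window on its top face (+z). May be absent.
- cell_b_mid (a point): Centre of the sample cell with the orange window: white square block 44 x 44 x 24 mm, 60 g, the round orange window on its top face (+z). May be absent.
- cell_c_mid (a point): Centre of the sample cell with the blue window: white square block 44 x 44 x 24 mm, 60 g, the round blue window on its top face (+z). May be absent.
- cell_d_mid (a point): Centre of the sample cell with the red window: white square block 44 x 44 x 24 mm, 60 g, the round red window on its top face (+z). May be absent.
- cell_a: The same cell; origin at the centre of its underside. May be absent.
- cell_b: The same cell; origin at the centre of its underside. May be absent.
- cell_c: The same cell; origin at the centre of its underside. May be absent.
- cell_d: The same cell; origin at the centre of its underside. May be absent.
- bottle_0: Bystander: white dropper bottle with red nozzle, 42 mm across, 95 mm tall; origin under its base.
- bottle_1: Bystander: white dropper bottle with red nozzle, 42 mm across, 95 mm tall; origin under its base.
- bottle_2: Bystander: white dropper bottle with red nozzle, 42 mm across, 95 mm tall; origin under its base.
- ph_tube: Bystander: white test-paper tube with blue cap, 35 mm across, 79 mm tall; origin under its base.
There are look-alikes about, which are no part of the job. What is shaped like the part that bears wheel_hub but blue or orange is not meant.

How it is judged:
By the outcome, as a careful person would: the job done as asked, in the order asked, and still so for the second after the job is handed in, with the robot touching nothing.
Of cell_a, cell_b, cell_c, cell_d only 2 to 3 are there at a start; the rules pass over those that are not, and their reading is None.
At some moment in a run one of cell_a, cell_b, cell_c, cell_d may be knocked a few centimetres aside while the robot is not near it.
It also fails if it takes over 210 s, if anything falls off the work surface, if the arm or the gripper's body presses on something with over 40 N, if the wrist force passes 120 N, or if a joint passes its speed limit or range.

## Robot

A 6-joint arm with a two-finger parallel gripper is mounted at the origin on the work surface. World frame = base frame: x ahead of the robot, y to its left, z up, the work surface at z = 0. Lengths are in mm, angles in rad, forces in N, time in s.
With the tool pointing down it reaches from about 350 to 775 mm from the base axis. Payload 7.3 kg.
Tool frame: the origin (TCP) lies at the very end of the fingers, on their centre line; the grasp point (between the pads) lies 19 mm behind it (bot.grip_point_offset is the distance from the TCP to the grasp point, in mm); z points along the fingers, y is the line along which they close (so a half turn about z gives the same grasp; the last joint's range is limited). The gripper opens to 92 mm and grips with 3 to 60 N. Pads are 19 mm wide; open, the fingers measure 130 mm over their backs; the gripper's body (75 mm by 190 mm) begins 47 mm behind the grasp point.
Start: joints at [1.078, 0.342, 1.524, -0, 1.275, -0.146], TCP at [178.429, 493.769, 226.741] pointing down, gripper open.
Joint ranges: [-2.53, 2.53], [-0.77, 2.02], [0.04, 2.7], [-1, 4.14], [0.28, 2.66], [-3.11, 3.11]. Speed limits (rad/s): [2.57, 2.57, 3.14, 3.14, 3.14, 3.14].

## Interface

Orientations are given as [roll, pitch, yaw] about the fixed x, y, z axes, in that order (R = Rz(yaw) Ry(pitch) Rx(roll)).
In Python, from plant import bot gives the robot as it stands. The module is installed in compiled form; this text tells all that it offers.
- The arm moves only by the shell command python3 -m jog 'ROWS' [OPENING]. ROWS is JSON, a list of rows, each a list of 6 numbers: the shift along the tool's x, y, z in mm, then the turn, a rotation vector about the tool's x, y, z in rad. In form: [[dx, dy, dz, rx, ry, rz], ...]. A call has 1 to 12 rows; each row shifts and turns the commanded pose from where the row before left it, along the tool's axes as they then stand; what a row does not reach is not made up. A row lasts 1/10 s, in which the tool goes at most 50 mm and 8.59 degrees, less where a joint would pass 70% of its speed; a pose out of reach is approached as far as the arm can. A call with a gripper value outside its range is refused whole. OPENING is the opening in per cent of the stroke, from 0 (shut) to 100 (fully open), set as the call begins (- or left out, the last holds). The fingers move at their own pace and stop on an object; the grip force is fixed at half the most. Time passes only in rows, so rows that do not move let the fingers close. It gives the time, the measured TCP pose, the force, the opening and the grip force at its end, in the units of the state.
- bot.get_obs(): the state, without advancing time (a new reading comes with each control period).
- bot.capture(name): name is "scene" or "top" or "wrist"; returns the picture (400x640x3 uint8, red, green, blue); there is no depth.
- bot.camera_model(name): a dict with "fx", "fy", "cx", "cy" (pixels), "position" and "orientation" of the camera in the world; the wrist camera has in their place "T_tool_cam" (4x4, takes a point from camera to tool coordinates, whose origin is the TCP and whose axes are the flange's). Camera axes: x right, y down, z forward; pixel columns grow to the right and rows downward; lengths in mm; the calibration is good to about 2 mm. A picture is of the moment at which its call begins: read the wrist's pose just before it. camera_model takes no time and is no camera call.
- bot.close_job(): hands the job in; it is judged then, once.
Trained networks look in the newest picture that a camera, given by its name, has taken for a name from the list of things; names that differ only in an ending like _2 or _b are one class to them, and where a whole thing is asked for, a point or a joint stands for the part that bears it (a point fixed in the world has none). Each returns a list of dicts, best first, with "p" (0 to 1); they miss things now and then, are a little off and sometimes report something else, mostly with a low value. They report only what shows in the picture. A call takes as long as a camera call. They do not tell look-alikes from the thing itself.
- bot.outline_of(target, camera): "mask" (400x640 bool, what is visible of it) and "pixel" ([column, row] in pixels, amid what is visible of it).
The state is a dict: "time": time; "joint_positions": joint angles; "dq": joint speeds; "tau": joint torques, N m; "tool_pos": TCP position; "tcp_rot": TCP orientation; "contact_force": force on the tool from outside, world axes, zero at the start; "moment": the same for the moment, N m; "grip_width": finger opening in mm; "finger_force": force on a finger pad.
Only numpy, scipy, OpenCV 4.12 (cv2) and the standard library are available. Lean on these libraries where they do the work, as an engineer would, in place of code of your own. Each camera call takes 0.05 s, during which the arm holds its last target. There are 200 camera calls.

## Working session

There is one attempt and no reset: what is moved stays moved. The work goes in short steps, Python scripts to look and compute and a shell command to move; the robot and the scene stay as the last step left them, time stands still between calls to the robot, and variables do not carry over. Pictures are saved under pics/ and viewed, at most 14 in all, crops included, and the job is handed in when it is done.

```bash
mkdir -p pics
cat > h.py <<'E'
import numpy as np, cv2
from plant import bot
from scipy.spatial.transform import Rotation as R
def rot(o):
    o=np.array(o,float)
    if o.shape==(3,3): return o
    if o.shape==(4,): return R.from_quat(o).as_matrix()
    return R.from_euler('xyz',o).as_matrix()
def pose(cam):
    m=bot.camera_model(cam)
    if cam=='wrist':
        s=bot.get_obs(); T=np.eye(4); T[:3,:3]=rot(s['tcp_rot']); T[:3,3]=s['tool_pos']
        T=T@np.array(m['T_tool_cam']); return m,T[:3,:3],T[:3,3]
    return m,rot(m['orientation']),np.array(m['position'],float)
def ray(P,px):
    m,Rc,p=P; d=Rc@np.array([(px[0]-m['cx'])/m['fx'],(px[1]-m['cy'])/m['fy'],1]); return p,d
def at_z(P,px,z):
    p,d=ray(P,px); return p+d*(z-p[2])/d[2]
def proj(P,X):
    m,Rc,p=P; c=Rc.T@(np.array(X,float)-p); return np.array([m['fx']*c[0]/c[2]+m['cx'],m['fy']*c[1]/c[2]+m['cy']])
def snap(cam,name=None):
    P=pose(cam); im=bot.capture(cam)
    if name: cv2.imwrite('pics/'+name,im[:,:,::-1])
    return P,im
E
python3 - <<'E'
from h import *
np.set_printoptions(precision=2,suppress=True)
print(bot.get_obs()); 
for c in ['scene','top','wrist']: print(c,bot.camera_model(c))
P={}
for c in ['scene','top']:
    P[c],im=snap(c,c+'0.png')
    for n in ['wheel_hub','wheel_mark','wheel','ledge','pedal_pad','pedal','tray','cell_a','cell_b','cell_c','cell_d','cell_a_mid','bottle_0','ph_tube']:
        try:
            for r in bot.outline_of(n,c)[:4]: print(c,n,round(r['p'],2),np.round(r['pixel']),r['mask'].sum(),np.round(at_z(P[c],r['pixel'],20)))
        except Exception as e: print(n,e)
E
```

```text
{'time': 0.0, 'joint_positions': array([ 1.08,  0.34,  1.53, -0.  ,  1.28, -0.15]), 'dq': array([-0., -0.,  0.,  0.,  0., -0.]), 'tau': array([  0.  , -43.12, -24.42,   0.07,   0.06,  -0.  ]), 'tool_pos': array([178.23, 493.38, 226.04]), 'tcp_rot': array([-3.14, -0.  ,  2.79]), 'contact_force': array([-0.66, -0.15, -0.81]), 'moment': array([ 0.01, -0.02, -0.01]), 'finger_force': 0.0, 'grip_width': 91.37514921182876}
scene {'fx': 422.145917743655, 'fy': 422.145917743655, 'cx': 322.7367953390317, 'cy': 209.66541692249405, 'position': array([1061.55, -137.15, 1002.81]), 'orientation': array([-2.58, -0.01,  1.28])}
top {'fx': 503.7828274419953, 'fy': 503.7828274419953, 'cx': 314.4108343619519, 'cy': 196.9247096400343, 'position': array([ 430.83,   24.53, 1300.2 ]), 'orientation': array([-3.05, -0.02, -1.57])}
wrist {'fx': 306.9185420867115, 'fy': 306.9185420867115, 'cx': 315.0509988180864, 'cy': 200.1808533300587, 'T_tool_cam': array([[   0.  ,   -0.96,   -0.27,   72.88],
       [   1.  ,    0.  ,   -0.  ,    0.17],
       [   0.  ,   -0.27,    0.96, -157.63],
       [   0.  ,    0.  ,  
[... 2350 characters left out ...]
top cell_b 0.76 [239. 235.] 296 [451. 188.  20.]
top cell_b 0.69 [266. 224.] 325 [479. 120.  20.]
top cell_c 0.8 [299. 223.] 306 [482.  36.  20.]
top cell_c 0.76 [239. 235.] 296 [451. 188.  20.]
top cell_c 0.69 [266. 224.] 325 [479. 120.  20.]
top cell_d 0.8 [299. 223.] 306 [482.  36.  20.]
top cell_d 0.76 [239. 235.] 296 [451. 188.  20.]
top cell_d 0.69 [266. 224.] 325 [479. 120.  20.]
top cell_a_mid 0.41 [432. 158.] 701 [ 648. -309.   20.]
top bottle_0 0.8 [205. 161.] 277 [642. 276.  20.]
top bottle_0 0.77 [267. 121.] 289 [745. 119.  20.]
top bottle_0 0.74 [339. 112.] 252 [771. -68.  20.]
top bottle_0 0.27 [237. 239.] 319 [442. 192.  20.]
top ph_tube 0.5 [388. 114.] 206 [ 764. -196.   20.]
```

View pics/scene0.png

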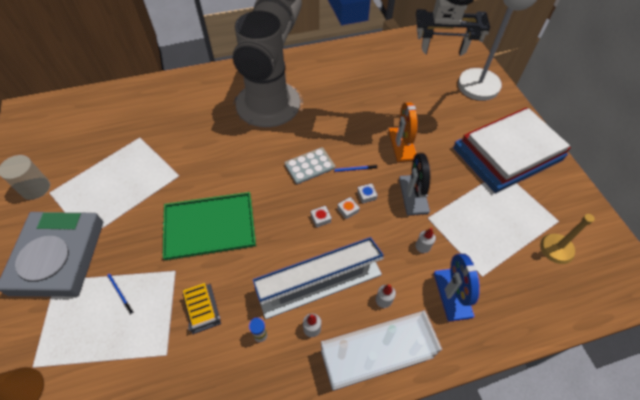

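View pics/top0.png

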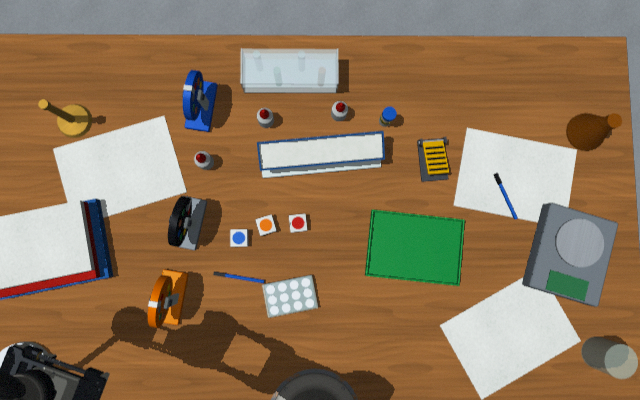

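The top view shows the black wheel at (187,222), blue, orange and red cells at (239,238), (266,225) and (299,223), the ledge at (320,152), the pedal at (434,158) and the tray at (415,247). The blue and orange wheels are look-alikes.

Run:
```python
from h import *
np.set_printoptions(precision=1,suppress=True)
P={}; I={}
for c in ['scene','top']: P[c],I[c]=snap(c)
def near(n,c,px):
    L=[r for r in bot.outline_of(n,c) if np.hypot(*(np.array(r['pixel'])-px))<40]
    if not L: print('none',n,c); return None
    r=min(L,key=lambda r:np.hypot(*(np.array(r['pixel'])-px))); return r
def tri(a,b):
    p,d=ray(P['scene'],a);q,e=ray(P['top'],b);d=d/np.linalg.norm(d);e=e/np.linalg.norm(e)
    s=np.linalg.lstsq(np.c_[d,-e],q-p,rcond=None)[0]; A=p+s[0]*d;B=q+s[1]*e; return (A+B)/2,np.linalg.norm(A-B)
def cen(m): 
    y,x=np.nonzero(m); return np.array([x.mean(),y.mean()])
a=near('wheel','scene',(420,175));b=near('wheel','top',(180,221)); print('wheel',tri(cen(a['mask']),cen(b['mask'])))
def rect(m,z,Pc):
    cs,_=cv2.findContours(m.astype(np.uint8),cv2.RETR_EXTERNAL,cv2.CHAIN_APPROX_NONE)
    k=max(cs,key=len)[:,0]; pts=np.array([at_z(Pc,p,z)[:2] for p in k],np.float32)
    return cv2.minAreaRect(pts)
for n,px,z in [('tray',(417,247),18),('ledge',(320,152),75),('pedal',(434,157),35)]:
    r=near(n,'top',px); print(n,rect(r['mask'],z,P['top']))
for px in [(239,238),(266,225),(299,223)]:
    r=near('cell_a','top',px); print('cell',px,at_z(P['top'],cen(r['mask']),22),rect(r['mask'],22,P['top']))
for n,px,z in [('ledge',(318,262),75),('pedal',(200,302),35),('tray',(206,225),18)]:
    r=near(n,'scene',px); print(n,rect(r['mask'],z,P['scene']))
s=cv2.resize(I['scene'][140:230,370:450],None,fx=6,fy=6,interpolation=cv2.INTER_CUBIC)
t=cv2.resize(I['top'][180:270,150:230],None,fx=6,fy=6,interpolation=cv2.INTER_CUBIC)
cv2.imwrite('pics/w.png',np.hstack([s,t])[:,:,::-1][:,:,:][:, :960][:540])
im=cv2.resize(np.hstack([s,t]),(800,450));cv2.imwrite('pics/w.png',im[:,:,::-1])
```

```text
wheel (array([485.1, 319.8, 101.2]), np.float64(0.3170161463459965))
tray ((420.78521728515625, -258.12774658203125), (241.88633728027344, 169.9929656982422), 83.50609588623047)
ledge ((660.6593017578125, -19.267776489257812), (76.12664031982422, 313.965576171875), 4.76558780670166)
pedal ((649.4596557617188, -312.4253234863281), (86.96693420410156, 55.419586181640625), 8.049687385559082)
cell (239, 238) [446.6 188.1  22. ] ((446.0328063964844, 187.3145751953125), (42.76408004760742, 45.29661178588867), 0.641404390335083)
cell (266, 225) [479.2 120.5  22. ] ((479.0035400390625, 120.81253051757812), (42.16918182373047, 42.25322723388672), 16.09018898010254)
cell (299, 223) [483.9  39.4  22. ] ((483.9872131347656, 39.332191467285156), (44.026798248291016, 43.68010711669922), 6.913013458251953)
none ledge sceneTraceback (most recent call last):
  File "<stdin>", line 24, in <module>
TypeError: 'NoneType' object is not subscriptable
```

Run:
```python
from h import *
I={}
for c in ['scene','top']: P,I[c]=snap(c)
s=cv2.resize(I['scene'][140:230,370:450],(400,450),interpolation=cv2.INTER_CUBIC)
t=cv2.resize(I['top'][180:270,150:230],(400,450),interpolation=cv2.INTER_CUBIC)
cv2.imwrite('pics/w.png',np.hstack([s,t])[:,:,::-1])
```

```text
(no output)
```

View pics/w.png

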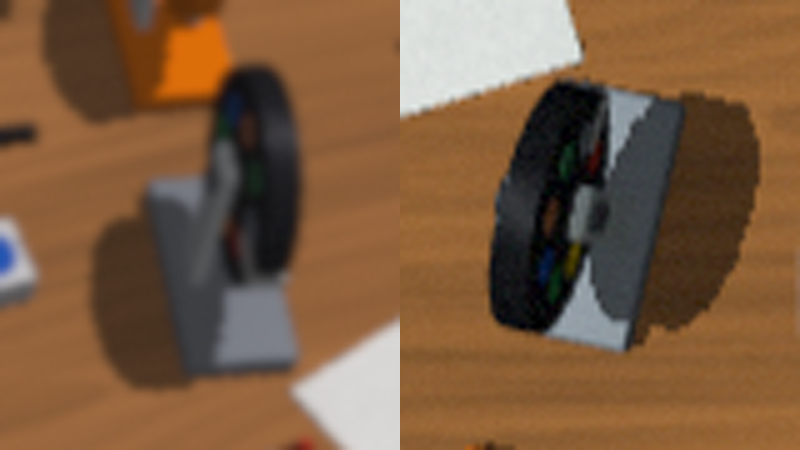

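The wheel's base edge gives a stand yaw of about -12.6°. I can see no mark on the upper rim. There is a pale streak low on the +x side, around crop pixel (597,130), that could be it.

```bash
cat >> h.py <<'E'
def Rt(yaw,tilt=0):  # tool down; tilt = rotation about tool y
    return R.from_euler('xyz',[np.pi,0,yaw]).as_matrix()@R.from_rotvec([0,tilt,0]).as_matrix()
def go(pos,Rg=None):
    s=bot.get_obs(); R0=rot(s['tcp_rot']); d=R0.T@(np.array(pos)-s['tool_pos'])
    rv=R.from_matrix(R0.T@Rg).as_rotvec() if Rg is not None else np.zeros(3)
    print('shift(now axes)',d.round(1),'turn',rv.round(3),'len',np.linalg.norm(d).round(1))
E
python3 -c "
from h import *
go([500,285,260],Rt(2.92))"
```

```text
shift(now axes) [-373.4  -87.   -33.3] turn [ 0.    -0.    -0.125] len 384.8
```

```bash
python3 -m jog '[[-5,-1,-10,0,0,0],[-40,-10,-5,0,0,0],[-40,-10,-5,0,0,0],[-40,-10,-5,0,0,0],[-40,-10,-5,0,0,0],[-40,-10,-3,0,0,0],[-40,-10,0,0,0,0],[-40,-10,0,0,0,0],[-40,-10,0,0,0,0],[-40,-6,0,0,0,0],[-8,0,0,0,0,-0.125],[0,0,0,0,0,0]]' 100
python3 - <<'E'
from h import *
print(bot.get_obs()['tool_pos'],bot.get_obs()['tcp_rot'])
P,im=snap('wrist','w1.png'); print(proj(P,[485,320,100]),proj(P,[485,320,160]))
E
```

```text
time: 3.35
tool_pos: [501.2, 283.8, 260.0]
tcp_rot: [3.142, 0.0, 2.918]
contact_force: [-0.9, 0.9, -0.7]
grip_width: 92.0
finger_force: 0.0
[501.1842236  283.77160321 259.95381069] [3.14152166e+00 3.66563625e-04 2.91831782e+00]
[345.54214066 164.4770677 ] [352.2175489  175.32795263]
```

View pics/w1.png

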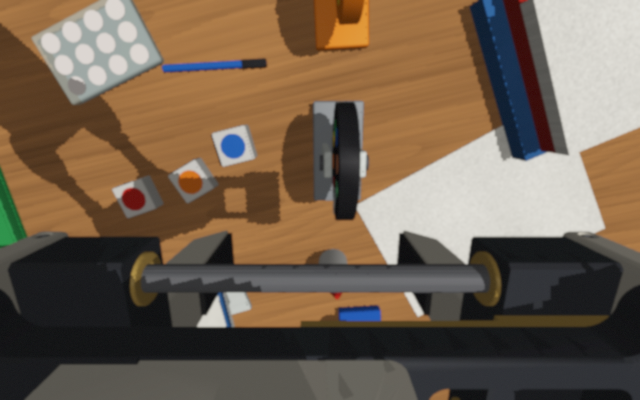

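The wheel lies along the image vertical at column ~348, with the hub at about (345,161) as predicted. The upper rim is bare, so the mark is in the lower half. I'll pinch from the +x side and carry the rim towards the robot.

```bash
cat >> h.py <<'E'
HUB=np.array([485,319,100.]); EX=np.array([.976,-.218,0])
def wp(phi,r): go(HUB+r*(np.sin(phi)*EX+np.cos(phi)*np.array([0,0,1])),Rt(2.918,phi))
E
python3 -c "
from h import *
wp(.8,115)"
```

```text
shift(now axes) [-60.1  30.6  79.9] turn [ 0.001  0.8   -0.002] len 104.6
```

```bash
python3 -m jog '[[-30,15,0,0,0,0],[-30,15,0,0,0,0],[0,0,0,0,0.134,0],[0,0,0,0,0.134,0],[0,0,0,0,0.134,0],[0,0,0,0,0.133,0],[0,0,0,0,0.133,0],[0,0,0,0,0.133,0],[0,0,0,0,0,0]]' 100
python3 -c "
from h import *
wp(.8,115);wp(.8,33)"
```

```text
time: 4.3
tool_pos: [565.3, 300.7, 252.1]
tcp_rot: [-3.13, -0.814, 2.909]
contact_force: [0.2, -0.4, -3.1]
grip_width: 91.9
finger_force: 0.0
shift(now axes) [-52.4   0.9  49.3] turn [-0.005 -0.014 -0.006] len 71.9
shift(now axes) [-53.5   1.1 131.3] turn [-0.005 -0.014 -0.006] len 141.8
```

```bash
python3 -m jog '[[-27,0,0,0,-0.014,0],[-27,1,10,0,0,0],[0,0,35,0,0,0],[0,0,35,0,0,0],[0,0,30,0,0,0],[0,0,21,0,0,0],[0,0,0,0,0,0]]' 60
python3 - <<'E'
from h import *
wp(.8,33)
P,im=snap('wrist','w2.png')
E
```

```text
time: 5.0
tool_pos: [512.7, 315.4, 133.5]
tcp_rot: [-3.14, -0.786, 2.921]
contact_force: [-0.6, -0.7, 0.3]
grip_width: 55.4
finger_force: 0.0
shift(now axes) [-4.5 -2.5 10.3] turn [-0.004  0.014  0.002] len 11.6
```

View pics/w2.png

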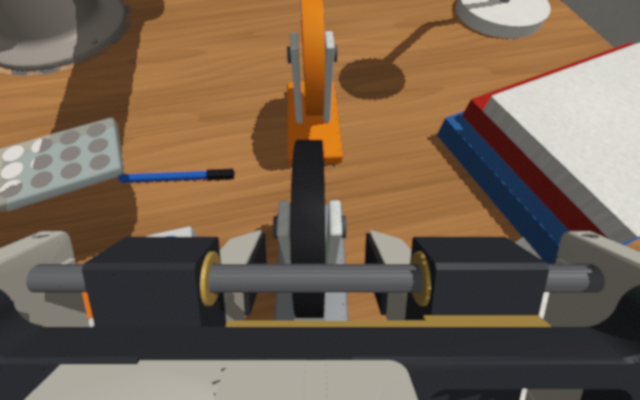

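The disc sits between the fingers at column ~310, with the pad midpoint at 315, so I need a small shift in -y before closing.

```bash
python3 -m jog '[[-4,-3,9,0,0.01,0],[0,0,0,0,0,0]]' 60
python3 -m jog '[[0,0,0,0,0,0],[0,0,0,0,0,0],[0,0,0,0,0,0],[0,0,0,0,0,0],[0,0,0,0,0,0]]' 10
python3 -m jog '[[4,0,0.3,0,-0.13,0],[4.2,0,0.3,0,-0.13,0],[4.2,0,0.3,0,-0.13,0],[4.2,0,0.3,0,-0.13,0],[4.2,0,0.3,0,-0.13,0],[4.2,0,0.3,0,-0.13,0],[0,0,0,0,0,0]]'
python3 -c "
from h import *
wp(0,33)"
```

```text
time: 5.25
tool_pos: [511.8, 311.6, 123.1]
tcp_rot: [3.141, -0.796, 2.919]
contact_force: [-0.2, 0.3, -0.8]
grip_width: 55.1
finger_force: 0.0
time: 5.75
tool_pos: [511.6, 312.1, 123.2]
tcp_rot: [3.141, -0.797, 2.919]
contact_force: [-0.1, 0.2, -0.4]
grip_width: 19.6
finger_force: 0.0
time: 6.45
tool_pos: [487.3, 317.1, 133.5]
tcp_rot: [-3.141, -0.014, 2.923]
contact_force: [0.4, -4.6, -3.8]
grip_width: 18.1
finger_force: 30.0
shift(now axes) [2.7 1.4 0.5] turn [-0.001 -0.014  0.005] len 3.1
```

```bash
python3 -m jog '[[4.3,0,0.3,0,-0.13,0],[4.3,0,0.3,0,-0.13,0],[4.3,0,0.3,0,-0.13,0],[4.3,0,0.3,0,-0.13,0],[4.3,0,0.3,0,-0.13,0],[4.3,0,0.3,0,-0.13,0],[0,0,0,0,0,0]]'
python3 - <<'E'
from h import *
wp(-.8,33)
P,im=snap('wrist');P2,t=snap('top')
t=cv2.resize(t[170:270,140:240],(400,400),interpolation=cv2.INTER_CUBIC)
cv2.imwrite('pics/w3.png',np.hstack([im[:,120:520],t])[:,:,::-1])
E
```

```text
time: 7.15
tool_pos: [467.1, 321.2, 132.6]
tcp_rot: [-3.112, 0.667, 2.911]
contact_force: [-11.2, -9.2, 0.6]
grip_width: 18.1
finger_force: 29.9
shift(now axes) [10.4  1.8  4. ] turn [-0.034 -0.133 -0.003] len 11.3
```

View pics/w3.png

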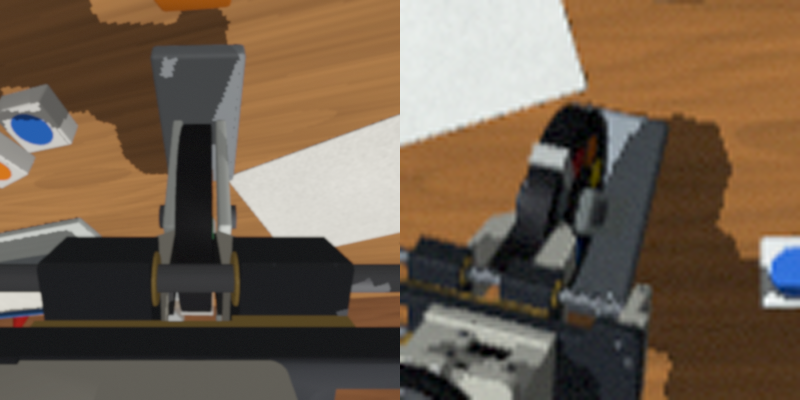

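The mark now shows in the top view at about pixel (178,209), just past the top on the +x side.

Run:
```python
from h import *
P=pose('top')
for a in np.arange(0,1.5,.1):
    print(round(a,2),proj(P,HUB+60*(np.sin(a)*EX+np.cos(a)*np.array([0,0,1]))).round(1))
s=bot.get_obs();print(s['joint_positions'],s['contact_force'],s['tcp_rot'])
```

```text
0.0 [172.7 219.5]
0.1 [173.3 217. ]
0.2 [174.1 214.4]
0.3 [174.9 211.9]
0.4 [175.7 209.6]
0.5 [176.5 207.3]
0.6 [177.4 205.2]
0.7 [178.3 203.3]
0.8 [179.2 201.6]
0.9 [180.1 200.1]
1.0 [181.  198.8]
1.1 [181.8 197.7]
1.2 [182.7 196.9]
1.3 [183.4 196.4]
1.4 [184.1 196.1]
[ 0.76698146  0.4474305   1.88746878 -0.99043483  0.69523075  0.18505303] [-10.17058679  -8.6970498   -0.545247  ] [-3.10883902  0.6675805   2.91724105]
```

```bash
python3 -m jog '[[0,0,0,0,0,0],[0,0,0,0,0,0],[0,0,0,0,0,0],[0,0,-30,0,0,0],[0,0,-40,0,0,0],[0,0,-40,0,0,0],[0,0,0,0,0.1,0],[0,0,0,0,0.14,0],[0,0,0,0,0.14,0],[0,0,0,0,0.14,0],[0,0,0,0,0.14,0],[0,0,0,0,0,0]]' 60
python3 - <<'E'
from h import *
wp(0,110)
P,im=snap('wrist');P2,t=snap('top')
t=cv2.resize(t[170:270,140:240],(400,400),interpolation=cv2.INTER_CUBIC)
cv2.imwrite('pics/w4.png',np.hstack([im[:,120:520],t])[:,:,::-1])
Z=np.array([0,0,1])
for a in np.arange(0,.9,.1): print(round(a,1),proj(P,HUB+60*(np.sin(a)*EX+np.cos(a)*Z)).round(1)-[120,0])
E
```

```text
time: 8.45
tool_pos: [407.6, 341.6, 222.5]
tcp_rot: [-3.128, 0.011, 2.901]
contact_force: [1.0, 0.9, 0.4]
grip_width: 55.3
finger_force: 0.0
shift(now axes) [-80.4  -3.3  13.5] turn [-0.014  0.011 -0.018] len 81.6
0.0 [191.6 307.2]
0.1 [191.8 313.2]
0.2 [192.  318.6]
0.3 [192.2 323.3]
0.4 [192.4 327.2]
0.5 [192.6 330.5]
0.6 [192.8 332.9]
0.7 [193.  334.6]
0.8 [193.2 335.5]
```

View pics/w4.png

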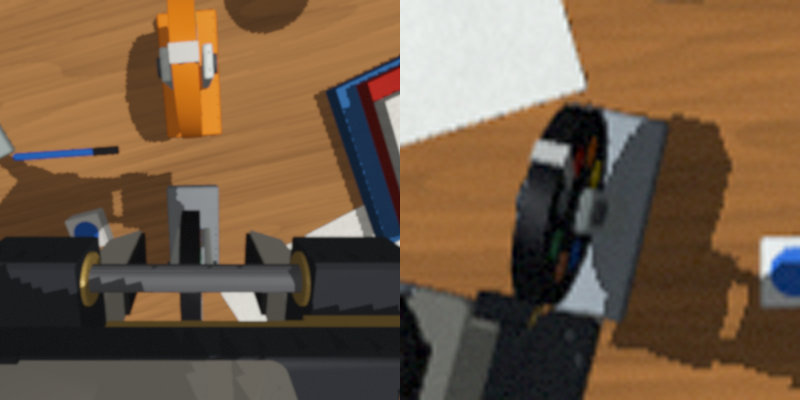

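```bash
cat >> h.py <<'E'
def markangle():
    P,t=snap('top'); g=t[198:232,160:190].astype(int); m=(g.min(2)>150)
    n,l,st,c=cv2.connectedComponentsWithStats(m.astype(np.uint8))
    for i in range(1,n):
        if st[i,4]>8:
            px=c[i]+[160,198]
            f=lambda a:np.linalg.norm(proj(P,HUB+60*(np.sin(a)*EX+np.cos(a)*np.array([0,0,1])))-px)
            A=np.arange(-1.2,1.5,.01);v=[f(a) for a in A];print('mark',px.round(1),st[i,4],'ang',A[np.argmin(v)].round(2),'res',min(v).round(1))
E
python3 -m jog '[[-20,-1,0,0,0.01,0],[-30,-1,0,0,0,-0.015],[-30,-1,0,0,0,0],[0,0,20,0,0,0],[0,0,0,0,0,0]]' 60
python3 - <<'E'
from h import *
wp(0,33); markangle()
E
```

```text
time: 9.05
tool_pos: [479.5, 320.4, 200.1]
tcp_rot: [-3.122, -0.001, 2.92]
contact_force: [0.2, -0.3, -0.6]
grip_width: 54.9
finger_force: 0.0
shift(now axes) [-5.7  1.1 67.1] turn [-0.02  -0.001  0.002] len 67.4
mark [162.4 198.3] 10 ang 0.61 res 16.5
```

```bash
python3 -m jog '[[-5.7,1,30,-0.02,0,0],[0,0,37,0,0,0],[0,0,0,0,0,0],[0,0,0,0,0,0]]' 60
python3 -m jog '[[0,0,0,0,0,0],[0,0,0,0,0,0],[0,0,0,0,0,0],[0,0,0,0,0,0],[0,0,0,0,0,0],[0,0,0,0,0,0]]' 10
python3 -m jog '[[4.6,0,0.3,0,-0.14,0],[4.6,0,0.3,0,-0.14,0],[4.6,0,0.3,0,-0.14,0],[0,0,0,0,0,0],[0,0,0,0,0,0]]'
python3 -m jog '[[0,0,0,0,0,0],[0,0,0,0,0,0],[0,0,0,0,0,0],[0,0,-40,0,0,0],[0,0,-40,0,0,0],[40,0,-20,0,0,0],[40,0,0,0,0,0],[40,0,0,0,0,0],[0,0,0,0,0,0]]' 60
python3 - <<'E'
from h import *
wp(0,33); markangle()
E
```

```text
time: 9.5
tool_pos: [486.7, 320.9, 136.8]
tcp_rot: [3.137, 0.002, 2.921]
contact_force: [0.4, 0.1, 0.0]
grip_width: 55.1
finger_force: 0.0
time: 10.1
tool_pos: [486.8, 317.3, 136.0]
tcp_rot: [-3.14, 0.002, 2.92]
contact_force: [-2.8, -12.2, 6.8]
grip_width: 17.5
finger_force: 30.0
time: 10.6
tool_pos: [473.0, 320.3, 133.9]
tcp_rot: [-3.139, 0.411, 2.919]
contact_force: [-11.5, -11.3, 17.7]
grip_width: 17.5
finger_force: 30.0
time: 11.5
tool_pos: [324.6, 355.3, 174.5]
tcp_rot: [-3.14, 0.408, 2.922]
contact_force: [1.7, -0.4, 0.1]
grip_width: 55.2
finger_force: 0.0
shift(now axes) [-134.6   -0.3  103.3] turn [-0.001  0.408  0.003] len 169.6
mark [162.4 198.3] 10 ang 0.61 res 16.5
mark [173.8 217.4] 46 ang 0.09 res 0.6
```

```bash
python3 -m jog '[[0,0,-40,0,0,0],[0,0,-40,0,0.14,0],[0,0,0,0,0.14,0],[0,0,0,0,0.128,0],[-40,-10,-20,0,0,0],[-40,-10,0,0,0,0],[-40,-10,0,0,0,0],[-40,0,0,0,0,0],[0,0,0,0,0,0],[0,0,0,0,0,0]]' 100
python3 - <<'E'
from h import *
go([500,285,260],Rt(2.918))
P,im=snap('wrist');g=im[60:235,290:400]
cv2.imwrite('pics/w5.png',cv2.resize(g,(440,700)[:2] if 0 else (376,600),interpolation=cv2.INTER_CUBIC)[:,:,::-1])
Z=np.array([0,0,1])
for a in np.arange(-.3,.4,.1): print(round(a,1),proj(P,HUB+60*(np.sin(a)*EX+np.cos(a)*Z)).round(1))
for a in (-60,60):print(proj(P,HUB+a*EX))
for a in (-65,65):print(proj(P,HUB+a*EX+[0,0,-84]))
h=cv2.cvtColor(im,cv2.COLOR_RGB2HSV); m=((im.min(2)>150)&(h[:,:,1]<40)).astype(np.uint8); m[:60]=0;m[235:]=0;m[:,:320]=0;m[:,380:]=0
n,l,st,c=cv2.connectedComponentsWithStats(m);print(st,c)
E
```

```text
time: 12.55
tool_pos: [448.1, 296.8, 269.9]
tcp_rot: [3.139, 0.002, 2.915]
contact_force: [-0.5, 1.1, 0.4]
grip_width: 91.9
finger_force: 0.0
shift(now axes) [-53.2   0.2  10. ] turn [ 0.002  0.002 -0.003] len 54.2
-0.3 [346.9 212.1]
-0.2 [347.  218.6]
-0.1 [346.9 224.9]
0.0 [346.8 231.1]
0.1 [346.6 237. ]
0.2 [346.4 242.5]
0.3 [346.1 247.5]
[342.37513997 157.89726181]
[340.46576002 260.39795875]
[336.92363034 145.56098768]
[335.67019968 236.89499611]
[[     0      0    640    400 255470]
 [   343    146     15     21    129]
 [   355    202      7     23    141]
 [   360    224     20     11    122]
 [   335    228     22      7    138]] [[319.42298509 199.4842643 ]
 [351.95348837 152.7751938 ]
 [357.75886525 212.60992908]
 [372.36885246 230.68852459]
 [345.9057971  231.34057971]]
```

View pics/w5.png

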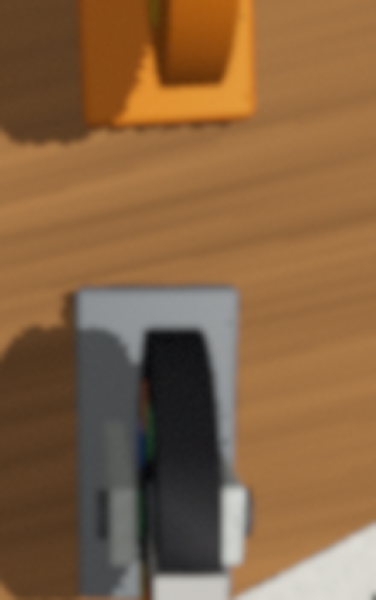

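The mark's white bar starts at the bottom edge of the crop, row ~228, so it is close to the top. I'll move on 53 mm to measure it properly.

```bash
python3 -m jog '[[-27,0,0,0,0,0],[-27,0,0,0,0,0],[0,0,0,0,0,0]]' 100
python3 - <<'E'
from h import *
P,im=snap('wrist')
Z=np.array([0,0,1])
for a in np.arange(-.3,.4,.1): print(round(a,1),proj(P,HUB+60*(np.sin(a)*EX+np.cos(a)*Z)).round(1))
for a in (-60,60):print('ends',proj(P,HUB+a*EX))
for a in (-65,65):print('base',proj(P,HUB+a*EX+[0,0,-84]))
for a in (-13,13):
  print('posts',proj(P,HUB+a*EX+[0,0,16]+21*np.array([.218,.976,0])))
m=((im.min(2)>130)&(im.max(2).astype(int)-im.min(2)<40)).astype(np.uint8); m[:90]=0;m[235:]=0;m[:,:300]=0;m[:,400:]=0
n,l,st,c=cv2.connectedComponentsWithStats(m);print([ (s,cc.round(1)) for s,cc in zip(st,c) if s[4]>20][1:])
g=im[60:235,290:400]
cv2.imwrite('pics/w6.png',cv2.resize(g,(376,600),interpolation=cv2.INTER_CUBIC)[:,:,::-1])
E
```

```text
time: 12.9
tool_pos: [500.9, 285.4, 270.3]
tcp_rot: [3.139, 0.004, 2.918]
contact_force: [0.3, -0.5, -0.2]
grip_width: 91.6
finger_force: 0.0
-0.3 [347.9 153.2]
-0.2 [347.9 160. ]
-0.1 [347.8 166.9]
0.0 [347.7 173.7]
0.1 [347.5 180.3]
0.2 [347.2 186.5]
0.3 [346.9 192.4]
ends [343.06426105 104.69761788]
ends [340.7747346  216.34777752]
base [337.27460943 102.59369166]
base [335.74548428 200.45542826]
posts [364.25387193 152.82213016]
posts [363.24625428 178.08979322]
[(array([313, 102,  19,  21, 231], dtype=int32), array([322.9, 108.5])), (array([352, 102,   8,  45, 175], dtype=int32), array([356.8, 117.6])), (array([335, 150,  29,  35, 493], dtype=int32), array([350.7, 171.6])), (array([ 354,  177,   46,   58, 1861], dtype=int32), array([381. , 209.6])), (array([324, 187,   6,  10,  31], dtype=int32), array([327.5, 192.7]))]
```

View pics/w6.png

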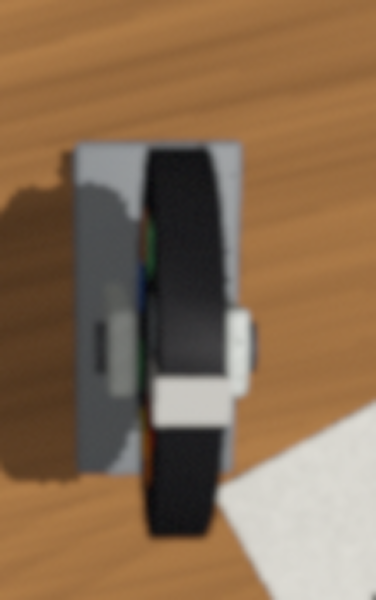

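Mark centre is at row 177. The posts put the top at row ~171, so the wheel is about 0.09 rad past. The hub is also about 2 mm nearer the robot than I assumed. I'll do one small correcting stroke.

```bash
sed -i 's/HUB=np.array(\[485,319/HUB=np.array([483,319/' h.py; python3 -c "
from h import *
wp(0,33)"
```

```text
shift(now axes) [ 23.7  28.4 137.2] turn [ 0.002  0.002 -0.   ] len 142.1
```

```bash
python3 -m jog '[[23.5,27.5,10,0,0,0],[0,0,40,0,0,0],[0,0,40,0,0,0],[0,0,40,0,0,0],[0,0,6,0,0,0],[0,0,0,0,0,0]]' 60
python3 -m jog '[[0,0,0,0,0,0],[0,0,0,0,0,0],[0,0,0,0,0,0],[0,0,0,0,0,0],[0,0,0,0,0,0],[0,0,0,0,0,0]]' 10
python3 -m jog '[[3.0,0,0,0,-0.09,0],[0,0,0,0,0,0],[0,0,0,0,0,0]]'
python3 -m jog '[[0,0,0,0,0,0],[0,0,0,0,0,0],[0,0,0,0,0,0],[0,0,-40,0,0,0],[0,0,-40,0,0,0],[0,0,-40,0,0.09,0],[-23,-28,-14,0,0,0],[0,0,0,0,0,0],[0,0,0,0,0,0]]' 60
cat > m.py <<'E'
from h import *
P,im=snap('wrist')
Z=np.array([0,0,1])
for a in np.arange(-.2,.3,.1): print(round(a,1),proj(P,HUB+60*(np.sin(a)*EX+np.cos(a)*Z)).round(1))
m=((im.min(2)>150)&(im.max(2).astype(int)-im.min(2)<40)).astype(np.uint8)
pr=m[:,335:352].sum(1); r=np.nonzero(pr>10)[0]; r=r[(r>130)&(r<220)]; print('mark rows',r.min(),r.max(),len(r))
E
python3 m.py
```

```text
time: 13.55
tool_pos: [481.8, 318.3, 134.4]
tcp_rot: [3.14, 0.001, 2.919]
contact_force: [-0.4, -0.2, 0.0]
grip_width: 55.2
finger_force: 0.0
time: 14.15
tool_pos: [483.1, 318.0, 134.8]
tcp_rot: [3.139, 0.003, 2.918]
contact_force: [-0.8, -0.3, 2.9]
grip_width: 18.2
finger_force: 30.0
time: 14.45
tool_pos: [479.9, 318.7, 134.5]
tcp_rot: [3.139, 0.091, 2.919]
contact_force: [0.2, -0.8, 1.2]
grip_width: 17.3
finger_force: 30.0
time: 15.35
tool_pos: [485.4, 287.9, 267.6]
tcp_rot: [3.139, 0.002, 2.916]
contact_force: [-1.2, 0.7, -0.3]
grip_width: 55.3
finger_force: 0.0
-0.2 [348.3 176.1]
-0.1 [348.3 182.9]
0.0 [348.1 189.6]
0.1 [347.9 196. ]
0.2 [347.7 202.1]
mark rows 182 195 14
```

The mark is centred at the top (row 188.5 against 189.6 expected), so the wheel is done. Next I'll look at the ledge from close by.

```bash
python3 -c "
from h import *
go([655,-20,265],Rt(np.pi+.083))"
```

```text
shift(now axes) [-234.5 -262.7    1.7] turn [ 0.002  0.001 -0.307] len 352.2
```

```bash
python3 -m jog '[[-10,-10,0,0,0,0],[-28,-31,0,0,0,0],[-28,-31,0,0,0,0],[-28,-31,0,0,0,0],[-28,-31,0,0,0,0],[-28,-31,0,0,0,0],[-28,-31,0,0,0,0],[-28,-31,0,0,0,0],[-28,-36,0,0,0,-0.1],[0,0,0,0,0,-0.1],[0,0,0,0,0,-0.107],[0,0,0,0,0,0]]' 100
python3 - <<'E'
from h import *
P,im=snap('wrist','l1.png')
c=np.array([660.7,-19.3,75]);A=R.from_euler('z',4.77,degrees=True).as_matrix()@R.from_euler('y',-20,degrees=True).as_matrix()
for x,y in [(-35,-155),(35,-155),(35,155),(-35,155)]: print(x,y,proj(P,c+A@[x,y,8]).round(1))
print(bot.get_obs()['tool_pos'],bot.get_obs()['joint_positions'])
E
```

```text
time: 16.6
tool_pos: [655.0, -20.5, 266.5]
tcp_rot: [3.14, 0.001, -3.057]
contact_force: [-0.1, 0.4, -0.1]
grip_width: 91.9
finger_force: 0.0
-35 -155 [179.8 154. ]
35 -155 [177.6 215.1]
35 155 [452.1 215.5]
-35 155 [450.  154.5]
[654.98087592 -20.1222679  266.76935822] [-0.14863812  0.5705883   1.04661589  0.00219261  1.52346976 -1.80096836]
```

View pics/l1.png

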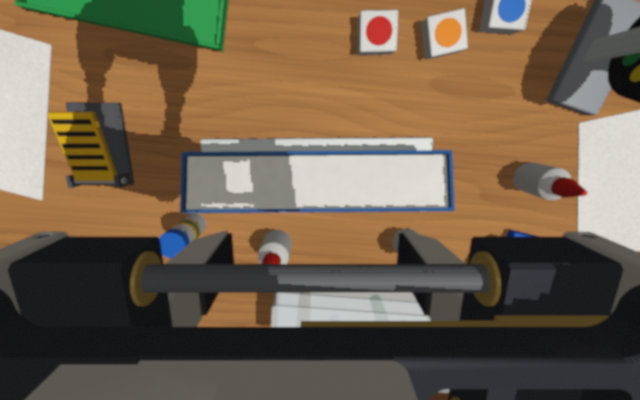

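The ledge's blue frame has corners near (182,152), (182,211), (455,208) and (453,151). That is 3–4 px from my first estimate, so I'll refine it and re-measure the cells.

```bash
cat >> h.py <<'E'
def cells():
    P,im=snap('top'); h=cv2.cvtColor(im,cv2.COLOR_RGB2HSV); out={}
    for r in bot.outline_of('cell_a','top'):
        m=r['mask']
        if r['p']<.3 or not 150<m.sum()<500: continue
        mm=cv2.dilate(m.astype(np.uint8),None)>0
        s=h[mm&(h[:,:,1]>120)&(h[:,:,2]>90)]; hue=np.median(s[:,0]) if len(s)>5 else -1
        k=cv2.findContours(m.astype(np.uint8),cv2.RETR_EXTERNAL,cv2.CHAIN_APPROX_NONE)[0]
        k=max(k,key=len)[:,0]; w=np.array([at_z(P,p,20)[:2] for p in k],np.float32); q=cv2.minAreaRect(w)
        print('p',round(r['p'],2),'px',np.round(r['pixel']),'hue',hue,'c',np.round(q[0],1),np.round(q[1],1),'ang',round(q[2],1))
E
python3 - <<'E'
from h import *
from scipy.optimize import least_squares
P=pose('wrist');im=cv2.imread('pics/l1.png')[:,:,::-1]
h=cv2.cvtColor(np.ascontiguousarray(im),cv2.COLOR_RGB2HSV)
m=((h[:,:,0]>100)&(h[:,:,0]<130)&(h[:,:,1]>100)).astype(np.uint8);m[:140]=0;m[225:]=0;m[:,:170]=0;m[:,470:]=0
n,l,st,c=cv2.connectedComponentsWithStats(m);i=1+np.argmax(st[1:,4]);print(st[i])
q=cv2.approxPolyDP(cv2.convexHull(np.argwhere(l==i)[:,::-1].astype(np.int32)),6,True)[:,0];print(q.tolist())
q=np.array(q,float);ctr=q.mean(0);M=[(-35,-155),(-35,155),(35,155),(35,-155)]
o=[min(q,key=lambda p:np.linalg.norm((p-ctr)/[135,30]-s)) for s in [(-1,-1),(1,-1),(1,1),(-1,1)]]
def f(v): 
    A=R.from_euler('z',v[2]).as_matrix()@R.from_euler('y',-20,degrees=True).as_matrix()
    return np.concatenate([proj(P,np.array([v[0],v[1],75])+A@[x,y,8])-(np.array(p)) for (x,y),p in zip(M,o)])
s=least_squares(f,[660,-19,.08]);print(s.x,s.fun.round(1))
cells()
E
```

```text
[ 181  150  273   63 1761]
[[453, 208], [187, 212], [182, 154], [450, 151]]
[ 6.56941725e+02 -1.59431052e+01  9.82122453e-02] [ 0.2 -0.8  2.9 -2.1  3.   2.1 -6.   2.3]
p 0.77 px [239. 237.] hue 108.0 c [446.  187.6] [42.9 45.4] ang 0.5
p 0.57 px [265. 222.] hue 15.0 c [479.  120.8] [43.2 42.6] ang 15.8
p 0.47 px [206. 162.] hue 14.0 c [644.4 279.4] [49.5 39.6] ang 45.0
```

```bash
cat >> h.py <<'E'
LC=np.array([656.8,-16.2,75]);LY=.09
def ledge(x,y,z):
    A=R.from_euler('z',LY).as_matrix()@R.from_euler('y',-.349).as_matrix()
    go(LC+A@[x,y,z],Rt(np.pi+LY,-.349))
HUE={'red':(172,8),'orange':(8,20),'blue':(100,125),'yellow':(22,35)}
def win(col,z=24,cam='wrist',near=None):
    P,im=snap(cam); h=cv2.cvtColor(im,cv2.COLOR_RGB2HSV); a,b=HUE[col]; H=h[:,:,0]
    m=((H>=a)&(H<=b) if a<b else (H>=a)|(H<=b))&(h[:,:,1]>150)&(h[:,:,2]>90)
    n,l,st,c=cv2.connectedComponentsWithStats(m.astype(np.uint8))
    for i in range(1,n):
        if st[i,4]>(150 if cam=='wrist' else 12): 
            w=at_z(P,c[i],z)
            if near is None or np.linalg.norm(w[:2]-near)<80: print(cam,col,c[i].round(1),st[i].tolist(),w.round(1))
E
python3 -c "
from h import *
go([484,39.4,110],Rt(np.pi+.12))"
```

```text
shift(now axes) [166.   72.6 157.1] turn [ 0.002  0.002 -0.038] len 239.8
```

```bash
python3 -m jog '[[20,10,10,0,0,0],[37,16,20,0,0,0],[37,16,35,0,0,0],[37,16,40,0,0,0],[35,15,40,0,0,-0.04],[0,0,12,0,0,0],[0,0,0,0,0,0]]' 60
python3 -c "
from h import *
win('red')
go([484,39.4,3],Rt(np.pi+.12))"
```

```text
time: 17.45
tool_pos: [492.5, 36.5, 119.8]
tcp_rot: [3.139, -0.001, -3.018]
contact_force: [0.6, -0.2, 1.2]
grip_width: 55.3
finger_force: 0.0
wrist red [320.5 190.4] [304, 174, 34, 34, 912] [480.4  40.4  24. ]
shift(now axes) [ 10.6   4.5 118.3] turn [0.001 0.003 0.003] len 118.9
```

```bash
python3 -m jog '[[12,4.5,20,0,0,0],[0,0,40,0,0,0],[0,0,40,0,0,0],[0,0,18,0,0,0],[0,0,0,0,0,0],[0,0,0,0,0,0]]' 60
python3 -m jog '[[0,0,0,0,0,0],[0,0,0,0,0,0],[0,0,0,0,0,0],[0,0,0,0,0,0]]' 20
python3 -m jog '[[0,0,-20,0,0,0],[0,0,-40,0,0,0],[0,0,-40,0,0,0],[0,0,-50,0,0,0],[0,0,0,0,0,0]]'
python3 -c "
from h import *
ledge(0,-85,60)"
```

```text
time: 18.1
tool_pos: [484.3, 38.7, 4.1]
tcp_rot: [3.141, 0.006, -3.019]
contact_force: [-0.1, -0.7, 0.1]
grip_width: 55.2
finger_force: 0.0
time: 18.5
tool_pos: [483.6, 38.9, 4.4]
tcp_rot: [3.141, 0.006, -3.018]
contact_force: [-0.5, 0.6, 5.7]
grip_width: 43.6
finger_force: 30.0
time: 19.0
tool_pos: [485.5, 38.4, 159.5]
tcp_rot: [-3.14, 0.015, -3.018]
contact_force: [0.9, -0.3, -1.3]
grip_width: 43.6
finger_force: 30.0
shift(now axes) [-139.4 -159.6   30.5] turn [ 0.005 -0.333  0.033] len 214.1
```

```bash
python3 -m jog '[[-15,-18,0,0,0,0],[-31,-36,0,0,0,0],[-31,-36,0,0,0,0],[-31,-36,0,0,0,0],[-31,-34,0,0,0,0],[0,0,0,0,-0.111,0.015],[0,0,0,0,-0.111,0.015],[0,0,0,0,-0.111,0],[0,0,0,0,0,0],[0,0,0,0,0,0]]'
python3 -c "
from h import *
ledge(0,-85,5.5)"
```

```text
time: 20.0
tool_pos: [639.4, -103.2, 153.5]
tcp_rot: [3.136, 0.334, -3.05]
contact_force: [-0.1, -0.6, -0.4]
grip_width: 43.5
finger_force: 30.0
shift(now axes) [ 2.  -0.4 76.9] turn [ 0.006 -0.015  0.001] len 77.0
```

```bash
python3 -m jog '[[1,0,20,0.005,-0.015,0],[0,0,30,0,0,0],[0,0,15,0,0,0],[0,0,6,0,0,0],[0,0,0,0,0,0],[0,0,0,0,0,0]]'
python3 -c "
from h import *
ledge(0,-85,4.5)
P,im=snap('wrist','p1.png')"
```

```text
time: 20.6
tool_pos: [663.3, -100.9, 87.2]
tcp_rot: [-3.141, 0.352, -3.049]
contact_force: [-0.6, -0.5, -1.0]
grip_width: 43.7
finger_force: 30.0
shift(now axes) [ 3.2 -0.1  7.3] turn [0.    0.003 0.002] len 8.0
```

View pics/p1.png

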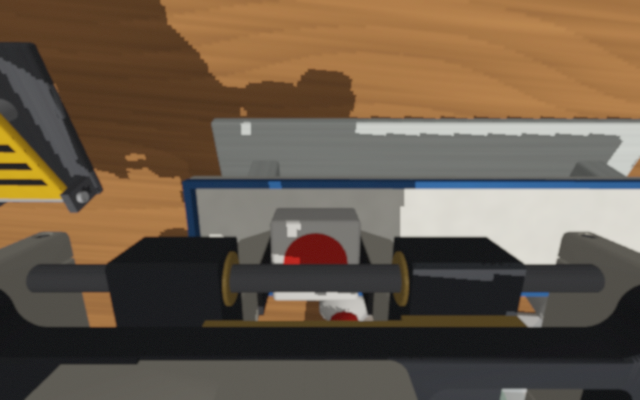

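Red cell is over the ledge and parallel to it. Its near top edge is at row 208, the ledge's near edge at row ~180 and the far edge at row ~293. I'll check this against the model.

Run:
```python
from h import *
P=pose('wrist');A=R.from_euler('z',LY).as_matrix()@R.from_euler('y',-.349).as_matrix()
f=lambda *v:proj(P,LC+A@np.array(v,float)).round(1)
print('near outer',f(-35,-155,8),f(-35,-85,8),'far outer',f(35,-20,8),'far inner top',f(31,-20,8),'left corner',f(-35,-155,8))
print('win',f(0,-85,12+24)); 
for x in(-25,-22,-19): print('cell near top',x,f(x,-85,7.3+24+4.4-4.4))
```

```text
near outer [184.  181.7] [313.9 182.1] far outer [421.9 296.7] far inner top [422.6 290.8] left corner [184.  181.7]
win [313.5 265.6]
cell near top -25 [313.7 213.2]
cell near top -22 [313.7 219.2]
cell near top -19 [313.7 225.1]
```

```bash
python3 -m jog '[[-4,0,3,0,0,0],[0,0,3,0,0,0],[0,0,1,0,0,0],[0,0,0,0,0,0],[0,0,0,0,0,0]]'
python3 -c "
from h import *
ledge(0,-85,4.5)"
```

```text
time: 21.15
tool_pos: [668.8, -100.3, 81.1]
tcp_rot: [3.141, 0.351, -3.05]
contact_force: [0.4, -0.2, -0.4]
grip_width: 43.4
finger_force: 30.0
shift(now axes) [ 6.2 -0.2 -0.3] turn [0.001 0.002 0.002] len 6.2
```

Run:
```python
from h import *
im=cv2.imread('pics/p1.png')[:,:,::-1]
for c in(280,345): print(c,[(r,im[r,c].tolist()) for r in range(202,248,2)])
P=pose('wrist');A=R.from_euler('z',LY).as_matrix()@R.from_euler('y',-.349).as_matrix()
f=lambda *v:proj(P,LC+A@np.array(v,float)).round(1)
for x in (-28,-22,-16): print(x,f(x,-85,0),f(x,-85,24))
P,im=snap('wrist')
print([(r,im[r,280].tolist()) for r in range(202,248,2)])
```

```text
280 [(202, [134, 133, 126]), (204, [134, 132, 126]), (206, [131, 129, 123]), (208, [104, 102, 98]), (210, [92, 90, 87]), (212, [92, 91, 87]), (214, [93, 92, 88]), (216, [94, 93, 89]), (218, [94, 93, 90]), (220, [104, 103, 99]), (222, [117, 115, 112]), (224, [121, 120, 115]), (226, [122, 120, 116]), (228, [121, 120, 117]), (230, [122, 120, 116]), (232, [122, 120, 116]), (234, [121, 119, 116]), (236, [122, 120, 116]), (238, [121, 120, 116]), (240, [122, 121, 116]), (242, [121, 120, 115]), (244, [122, 120, 115]), (246, [122, 120, 116])]
345 [(202, [137, 135, 128]), (204, [137, 135, 128]), (206, [133, 131, 125]), (208, [104, 103, 99]), (210, [92, 92, 88]), (212, [94, 93, 89]), (214, [94, 92, 89]), (216, [93, 92, 89]), (218, [95, 93, 89]), (220, [104, 103, 99]), (222, [117, 115, 111]), (224, [120, 119, 115]), (226, [121, 120, 115]), (228, [122, 121, 116]), (230, [122, 120, 115]), (232, [122, 120, 116]), (234, [122, 120, 116]), (236, [122, 121, 116]), (238, [122, 120, 116]), (240, [121, 120, 115]), (242, [121, 120, 115]), (244, [121, 120, 115]), (246, [122, 121, 116])]
-28 [313.5 189.4] [313.3 201.3]
-22 [313.5 200. ] [313.3 213.6]
-16 [313.5 210.5] [313.3 225.5]
[(202, [134, 133, 127]), (204, [134, 133, 126]), (206, [132, 129, 124]), (208, [104, 102, 98]), (210, [91, 90, 87]), (212, [93, 91, 88]), (214, [93, 91, 88]), (216, [93, 92, 89]), (218, [95, 93, 90]), (220, [104, 103, 99]), (222, [118, 116, 112]), (224, [120, 119, 115]), (226, [122, 120, 117]), (228, [122, 121, 118]), (230, [122, 120, 117]), (232, [121, 119, 116]), (234, [123, 121, 117]), (236, [122, 120, 117]), (238, [121, 120, 117]), (240, [122, 121, 117]), (242, [122, 121, 116]), (244, [122, 121, 116]), (246, [122, 120, 116])]
```

The near side face spans rows 208–220, so I had read the wrong edge. The cell sits about 4 mm too far up the slope. I'll shift it back, then release.

```bash
python3 -m jog '[[4.5,0,-0.5,0,0,0],[0,0,0,0,0,0],[0,0,0.7,0,0,0],[0,0,0,0,0,0]]'
python3 -m jog '[[0,0,0,0,0,0],[0,0,0,0,0,0],[0,0,0,0,0,0],[0,0,-20,0,0,0],[0,0,-40,0,0,0],[0,0,-40,0,0,0],[0,0,0,0,0,0]]' 60
python3 - <<'E'
from h import *
P,im=snap('wrist','p2.png')
A=R.from_euler('z',LY).as_matrix()@R.from_euler('y',-.349).as_matrix()
h=cv2.cvtColor(im,cv2.COLOR_RGB2HSV);m=((h[:,:,0]>171)|(h[:,:,0]<8))&(h[:,:,1]>150)&(h[:,:,2]>60)
n,l,st,c=cv2.connectedComponentsWithStats(m.astype(np.uint8));print([(s.tolist(),q.round(1)) for s,q in zip(st,c) if s[4]>150][1:])
print('exp',proj(P,LC+A@[0,-85,24]),proj(P,LC+A@[5,-85,24]))
win('orange',near=np.array([479,120])); cells()
E
```

```text
time: 21.6
tool_pos: [664.4, -100.6, 79.5]
tcp_rot: [3.141, 0.351, -3.05]
contact_force: [-3.7, -0.6, 2.2]
grip_width: 43.9
finger_force: 30.0
time: 22.3
tool_pos: [632.2, -104.8, 179.3]
tcp_rot: [-3.137, 0.36, -3.048]
contact_force: [0.1, 0.5, -0.2]
grip_width: 55.0
finger_force: 0.0
[([299, 181, 36, 35, 983], array([316.7, 198. ]))]
exp [315.81237845 199.79876523] [315.78196941 205.62057963]
p 0.64 px [239. 238.] hue 109.0 c [448.3 186.4] [47.9 42.8] ang 89.8
p 0.59 px [267. 224.] hue 14.5 c [478.8 120.7] [44.9 45. ] ang 16.8
```

```bash
python3 -m jog '[[0,0,-10,0,0.12,0],[0,0,-10,0,0.12,0],[0,0,0,0,0.12,0.0],[0,0,0,0,0,-0.09],[0,0,0,0,0,-0.1],[0,0,0,0,0,0]]' 57
python3 -c "
from h import *
go([477,121,110],Rt(np.pi+.285))"
```

```text
time: 23.1
tool_pos: [624.5, -103.9, 190.0]
tcp_rot: [3.138, -0.012, -2.858]
contact_force: [0.6, 0.2, 0.2]
grip_width: 52.1
finger_force: 0.0
shift(now axes) [ 77.8 256.8  81.9] turn [ 0.004 -0.012 -0.002] len 280.6
```

```bash
python3 -m jog '[[5,15,0,0,0,0],[12,41,0,0,0,0],[12,41,0,0,0,0],[12,41,0,0,0,0],[12,41,20,0,0,0],[12,41,30,0,0,0],[12.8,36.8,31,0,-0.012,0],[0,0,0,0,0,0],[0,0,0,0,0,0]]' 57
python3 -c "
from h import *
win('orange')
go([477,121,3],Rt(np.pi+.285))"
```

```text
time: 24.0
tool_pos: [478.1, 119.7, 113.0]
tcp_rot: [3.14, 0.001, -2.86]
contact_force: [0.7, 0.8, 0.6]
grip_width: 52.3
finger_force: 0.0
wrist orange [616.2 103.7] [578, 37, 62, 123, 3422] [335.1 319.9  24. ]
wrist orange [317.3 203. ] [300, 186, 36, 35, 973] [475.2 121.8  24. ]
shift(now axes) [  2.2   2.4 110.9] turn [ 0.001  0.004 -0.004] len 110.9
```

```bash
python3 -m jog '[[3,2.3,20,0,0,0],[0,0,40,0,0,0],[0,0,35,0,0,0],[0,0,15,0,0,0],[0,0,0,0,0,0],[0,0,0,0,0,0]]' 57
python3 -m jog '[[0,0,0,0,0,0],[0,0,0,0,0,0],[0,0,0,0,0,0],[0,0,0,0,0,0]]' 20
python3 -m jog '[[0,0,-20,0,0,0],[0,0,-40,0,0,0],[0,0,-50,0,0,0],[0,0,-50,0,0,0.1],[0,0,0,0,0,0.09],[0,0,0,0,0,0]]'
python3 -c "
from h import *
ledge(-1,0,70)"
```

```text
time: 24.65
tool_pos: [477.0, 120.1, 4.5]
tcp_rot: [3.14, 0.005, -2.861]
contact_force: [-0.5, -0.0, 0.7]
grip_width: 52.7
finger_force: 0.0
time: 25.05
tool_pos: [476.8, 120.7, 5.1]
tcp_rot: [3.141, 0.006, -2.86]
contact_force: [1.3, -2.2, 6.2]
grip_width: 44.0
finger_force: 30.0
time: 25.65
tool_pos: [475.5, 120.6, 165.4]
tcp_rot: [3.139, 0.006, -3.05]
contact_force: [-1.6, 0.7, -0.8]
grip_width: 43.6
finger_force: 30.0
shift(now axes) [-143.  -152.8   25.5] turn [ 0.003 -0.343  0.001] len 210.8
```

```bash
python3 -m jog '[[-15,-18,0,0,0,0],[-32,-34,0,0,0,0],[-32,-34,0,0,0,0],[-32,-34,0,0,0,0],[-32,-33,0,0,0,0],[0,0,0,0,-0.115,0],[0,0,0,0,-0.115,0],[0,0,0,0,-0.115,0],[0,0,0,0,0,0],[0,0,0,0,0,0]]'
python3 -c "
from h import *
ledge(-1,0,6)"
```

```text
time: 26.65
tool_pos: [631.1, -18.8, 163.2]
tcp_rot: [3.139, 0.344, -3.049]
contact_force: [0.5, -0.7, -0.8]
grip_width: 43.9
finger_force: 30.0
shift(now axes) [ 6.4  0.  85.8] turn [ 0.003 -0.005  0.002] len 86.0
```

```bash
python3 -m jog '[[6,0,20,0,0,0],[0,0,40,0,0,0],[0,0,20,0,0,0],[0,0,4,0,0,0],[0,0,1,0,0,0],[0,0,0,0,0,0]]'
python3 -c "
from h import *
ledge(-1,0,5.1)
P,im=snap('wrist'); A=R.from_euler('z',LY).as_matrix()@R.from_euler('y',-.349).as_matrix()
print([(x,proj(P,LC+A@[x,0,25]).round(1).tolist()) for x in (-26,-23,-20)]); print([(r,int(im[r,285].sum()),int(im[r,345].sum())) for r in range(200,236,2)])"
```

```text
time: 27.25
tool_pos: [655.8, -16.5, 83.0]
tcp_rot: [3.14, 0.349, -3.05]
contact_force: [0.3, 0.2, -1.3]
grip_width: 44.0
finger_force: 30.0
shift(now axes) [2.8 0.2 2.8] turn [0.003 0.    0.002] len 3.9
[(-26, [314.2, 212.6]), (-23, [314.2, 218.5]), (-20, [314.2, 224.4])]
[(200, 415, 417), (202, 415, 418), (204, 418, 415), (206, 416, 415), (208, 407, 392), (210, 327, 311), (212, 283, 285), (214, 284, 288), (216, 288, 290), (218, 287, 284), (220, 289, 288), (222, 324, 317), (224, 447, 358), (226, 546, 371), (228, 594, 374), (230, 593, 374), (232, 537, 371), (234, 419, 374)]
```

```bash
python3 -m jog '[[2.5,0,1,0,0,0],[0,0,1.2,0,0,0],[0,0,0.8,0,0,0],[0,0,0,0,0,0]]'
python3 -m jog '[[0,0,0,0,0,0],[0,0,0,0,0,0],[0,0,0,0,0,0],[0,0,-20,0,0,0],[0,0,-40,0,0,0],[0,0,-40,0,0,0],[0,0,-10,0,0.12,0],[0,0,-10,0,0.12,0],[0,0,0,0,0.11,0.0],[0,0,0,0,0,0]]' 60
python3 -c "
from h import *
cells(); win('blue',cam='top',near=np.array([447,187])); go([445,187.5,110],Rt(np.pi))"
```

```text
time: 27.7
tool_pos: [653.3, -16.7, 79.0]
tcp_rot: [3.139, 0.348, -3.05]
contact_force: [-4.9, -0.5, 4.8]
grip_width: 43.6
finger_force: 30.0
time: 28.7
tool_pos: [615.8, -20.4, 190.9]
tcp_rot: [3.139, -0.002, -3.049]
contact_force: [1.0, -0.0, -0.4]
grip_width: 55.2
finger_force: 0.0
p 0.88 px [237. 238.] hue 108.0 c [445.8 187.6] [45.8 42.8] ang 89.8
top blue [238.3 237.5] [233, 232, 12, 12, 108] [445.7 188.8  24. ]
shift(now axes) [148.4 222.2  81.3] turn [ 0.003 -0.002  0.092] len 279.3
```

```bash
python3 -m jog '[[12,18,0,0,0,0],[28,41,0,0,0,0],[28,41,0,0,0,0],[28,41,15,0,0,0],[28,41,30,0,0,0.05],[26,38,33,0,0,0.042],[0,0,0,0,0,0],[0,0,0,0,0,0]]' 60
python3 -c "
from h import *
win('blue')
go([445,188,3],Rt(np.pi))"
```

```text
time: 29.65
tool_pos: [453.6, 175.6, 122.6]
tcp_rot: [3.139, -0.002, -3.139]
contact_force: [0.3, -0.1, 0.7]
grip_width: 54.8
finger_force: 0.0
wrist blue [314.8  66.5] [256, 52, 119, 31, 1091] [344.  175.7  24. ]
wrist blue [330.3 191.2] [314, 175, 34, 33, 865] [443.1 189.3  24. ]
shift(now axes) [  9.8  12.6 120.3] turn [ 0.003 -0.     0.001] len 121.3
```

```bash
python3 -m jog '[[10.3,13,20,0,0,0],[0,0,40,0,0,0],[0,0,40,0,0,0],[0,0,20,0,0,0],[0,0,0,0,0,0],[0,0,0,0,0,0]]' 60
python3 -m jog '[[0,0,0,0,0,0],[0,0,0,0,0,0],[0,0,0,0,0,0],[0,0,0,0,0,0]]' 20
python3 -m jog '[[0,0,-20,0,0,0],[0,0,-40,0,0,0],[0,0,-50,0,0,0],[0,0,-50,0,0,-0.09],[0,0,0,0,0,0],[0,0,0,0,0,0]]'
python3 -c "
from h import *
ledge(-1,85,70);win('red',24,'top')"
```

```text
time: 30.3
tool_pos: [445.6, 187.7, 3.1]
tcp_rot: [3.139, -0.001, 3.14]
contact_force: [-0.3, -0.9, -0.1]
grip_width: 54.9
finger_force: 0.0
time: 30.7
tool_pos: [445.0, 188.4, 3.5]
tcp_rot: [3.139, -0.0, -3.141]
contact_force: [0.8, -3.3, 5.7]
grip_width: 43.6
finger_force: 29.9
time: 31.3
tool_pos: [444.7, 188.5, 163.5]
tcp_rot: [3.139, 0.0, -3.052]
contact_force: [-0.5, -0.4, -1.5]
grip_width: 44.1
finger_force: 29.9
shift(now axes) [-168.  -137.9   22.7] turn [ 0.003 -0.349 -0.001] len 218.6
top red [338.9 106.4] [336, 103, 7, 8, 41] [783.2 -67.6  24. ]
top red [262.  113.4] [260, 110, 5, 9, 30] [764.4 130.9  24. ]
top red [355.6 148.9] [350, 144, 12, 12, 115] [ 671.7 -109.7   24. ]
top red [197.8 157.5] [196, 154, 4, 8, 22] [649.6 293.9  24. ]
top red [ 47.7 283.4] [0, 270, 96, 27, 775] [334.2 658.6  24. ]
```

```bash
python3 -m jog '[[-15,-15,0,0,0,0],[-38,-31,0,0,0,0],[-38,-31,0,0,0,0],[-38,-31,0,0,0,0],[-38,-30,0,0,0,0],[0,0,0,0,-0.117,0],[0,0,0,0,-0.117,0],[0,0,0,0,-0.115,0],[0,0,0,0,0,0],[0,0,0,0,0,0]]'
python3 -c "
from h import *
ledge(-2,85,6)"
```

```text
time: 32.35
tool_pos: [622.5, 65.9, 160.8]
tcp_rot: [3.138, 0.342, -3.053]
contact_force: [-0.2, 0.2, 0.3]
grip_width: 43.8
finger_force: 29.9
shift(now axes) [ 5.6 -0.  83.8] turn [ 0.003 -0.007 -0.001] len 84.0
```

```bash
python3 -m jog '[[7,0,20,0,0,0],[0,0,40,0,0,0],[0,0,20,0,0,0],[0,0,3,0,0,0],[0,0,0,0,0,0],[0,0,0,0,0,0]]'
python3 -c "
from h import *
ledge(-2,85,3.5)
P,im=snap('wrist'); A=R.from_euler('z',LY).as_matrix()@R.from_euler('y',-.349).as_matrix()
print([(x,proj(P,LC+A@[x,85,26]).round(1).tolist()) for x in (-26,-23,-20)]); print([(r,int(im[r,285].sum()),int(im[r,345].sum())) for r in range(200,236,2)])"
```

```text
time: 32.95
tool_pos: [645.8, 68.1, 82.8]
tcp_rot: [3.139, 0.348, -3.052]
contact_force: [0.1, -0.9, -0.4]
grip_width: 43.8
finger_force: 29.9
shift(now axes) [1.5 0.1 5. ] turn [ 0.002 -0.001 -0.001] len 5.3
[(-26, [313.9, 217.2]), (-23, [313.9, 223.1]), (-20, [313.9, 228.9])]
[(200, 581, 585), (202, 582, 585), (204, 583, 585), (206, 581, 585), (208, 567, 544), (210, 468, 444), (212, 425, 430), (214, 427, 431), (216, 429, 433), (218, 432, 433), (220, 436, 439), (222, 490, 489), (224, 556, 526), (226, 591, 535), (228, 602, 538), (230, 563, 537), (232, 550, 537), (234, 548, 537)]
```

```bash
python3 -m jog '[[0,0,2,0,0,0],[0,0,2,0,0,0],[0,0,1.2,0,0,0],[0,0,0,0,0,0],[0,0,0,0,0,0]]'
python3 -c "
from h import *
ledge(-2,85,3.5)"
```

```text
time: 33.5
tool_pos: [646.6, 68.1, 77.5]
tcp_rot: [3.139, 0.348, -3.052]
contact_force: [-3.6, -0.7, 5.5]
grip_width: 43.9
finger_force: 29.9
shift(now axes) [ 0.4  0.1 -0.2] turn [ 0.002 -0.001 -0.001] len 0.5
```

```bash
python3 -m jog '[[0,0,0,0,0,0],[0,0,0,0,0,0],[0,0,0,0,0,0],[0,0,-20,0,0,0],[0,0,-40,0,0,0],[0,0,-40,0,0,0],[0,0,-30,0,0.12,0],[0,0,-30,0,0.12,0],[0,0,-30,0,0.11,0.0],[-20,-30,0,0,0,0],[-35,-40,0,0,0,0],[0,0,0,0,0,0]]' 60
python3 -c "
from h import *
P,im=snap('wrist','p3.png');go([620,-316,150],Rt(np.pi+.14))
A=R.from_euler('z',LY).as_matrix()@R.from_euler('y',-.349).as_matrix()
print([(y,proj(P,LC+A@[0,y,24]).round(1).tolist()) for y in (-85,0,85)])
"
```

```text
time: 34.7
tool_pos: [655.2, -3.8, 251.4]
tcp_rot: [3.14, 0.016, -3.055]
contact_force: [-0.3, 0.6, -0.5]
grip_width: 54.8
finger_force: 0.0
shift(now axes) [  62.3 -310.5   99.7] turn [ 0.003  0.014 -0.052] len 332.0
[(-85, [219.8, 178.8]), (0, [302.2, 178.6]), (85, [384.5, 178.4])]
```

View pics/p3.png

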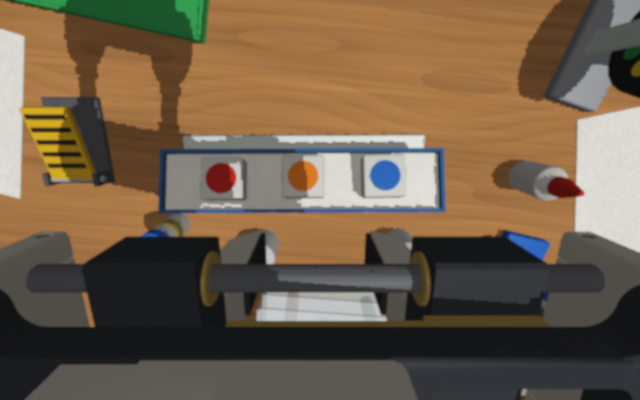

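All three cells lie flat inside the blue edges: red at (221,178), orange at (303,176) and blue at (385,175). Next is the pedal.

```bash
python3 -m jog '[[4,-20,0,0,0,0],[8,-40,0,0,0,0],[8,-40,0,0,0,0],[8,-40,0,0,0,0],[8,-40,0,0,0,0],[8,-40,10,0,0,0],[8,-40,30,0,0,0],[8,-40,30,0,0,0],[2,-10,30,0,0.014,-0.052],[0,0,0,0,0,0],[0,0,0,0,0,0]]' 0
python3 -c "
from h import *
P,im=snap('wrist','pd.png')
for r in bot.outline_of('pedal_pad','wrist')[:2]:
    k=cv2.findContours(r['mask'].astype(np.uint8),0,1)[0];k=max(k,key=len)[:,0];q=cv2.minAreaRect(np.array([at_z(P,p,40)[:2] for p in k],np.float32));print(r['p'],r['pixel'],q)
h=cv2.cvtColor(im,cv2.COLOR_RGB2HSV);m=((h[:,:,0]>20)&(h[:,:,0]<33)&(h[:,:,1]>150)&(h[:,:,2]>80));m[235:]=0
k=cv2.convexHull(np.argwhere(m)[:,::-1].astype(np.int32))[:,0];q=cv2.minAreaRect(np.array([at_z(P,p,40)[:2] for p in k],np.float32));print(q, cv2.boxPoints(q))
go([620,-316,55])"
```

```text
time: 35.85
tool_pos: [620.5, -311.1, 152.6]
tcp_rot: [3.138, 0.002, -3.0]
contact_force: [-0.2, -0.1, 0.9]
grip_width: 0.2
finger_force: 0.0
0.82 [310.7, 207.0] ((630.3960571289062, -310.8612060546875), (55.90442657470703, 54.46053695678711), 6.605075359344482)
((629.5144653320312, -311.5308532714844), (53.91765213012695, 55.16791534423828), 6.55523681640625) [[ 599.5829  -287.20486]
 [ 605.88086 -342.01212]
 [ 659.44604 -335.85684]
 [ 653.1481  -281.0496 ]]
shift(now axes) [ 2.9 -4.7 99.8] turn [0. 0. 0.] len 100.0
```

View pics/pd.png

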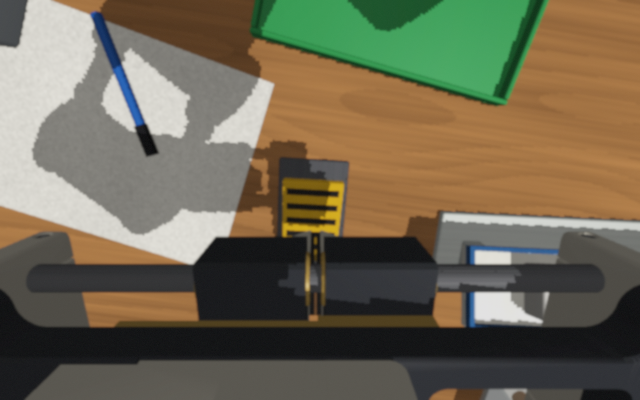

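The pedal's free end is at row ~180 (x ≈ 603, y ≈ -314), so the pad is near (618,-314), under the tool. I'll press now.

```bash
python3 -m jog '[[4,-3,30,0,0,0],[0,0,40,0,0,0],[0,0,25,0,0,0],[0,0,6,0,0,0],[0,0,6,0,0,0],[0,0,6,0,0,0],[0,0,6,0,0,0],[0,0,2,0,0,0],[0,0,0,0,0,0]]' 0
python3 -m jog '[[0,0,2,0,0,0],[0,0,2,0,0,0],[0,0,0,0,0,0],[0,0,0,0,0,0],[0,0,0,0,0,0]]' 0
```

```text
time: 36.85
tool_pos: [618.2, -316.1, 34.8]
tcp_rot: [-3.141, 0.005, -2.999]
contact_force: [-3.9, 1.2, 7.9]
grip_width: 0.3
finger_force: 3.6
time: 37.35
tool_pos: [618.1, -316.3, 31.4]
tcp_rot: [-3.141, 0.005, -2.999]
contact_force: [-5.0, 0.5, 8.3]
grip_width: 0.4
finger_force: 4.1
```

```bash
python3 -m jog '[[0,0,2,0,0,0],[0,0,2,0,0,0],[0,0,1,0,0,0],[0,0,0,0,0,0],[0,0,0,0,0,0]]' 0
python3 -m jog '[[0,0,2,0,0,0],[0,0,1,0,0,0],[0,0,0,0,0,0],[0,0,0,0,0,0]]' 0
```

```text
time: 37.85
tool_pos: [618.1, -316.3, 28.0]
tcp_rot: [-3.14, 0.005, -2.998]
contact_force: [-9.1, 3.6, 17.7]
grip_width: 0.3
finger_force: 8.7
time: 38.25
tool_pos: [618.1, -316.5, 27.6]
tcp_rot: [-3.14, 0.006, -2.998]
contact_force: [-15.5, 5.8, 31.5]
grip_width: 0.8
finger_force: 15.7
```

The force jumped at z = 28 (stop reached, 31 N). I'll let the pedal up and go back for the cells.

```bash
python3 -m jog '[[0,0,-10,0,0,0],[0,0,-30,0,0,0],[0,0,-40,0,0,0],[0,0,-50,0,0,0],[0,0,-50,0,0,0.05],[0,0,0,0,0,0]]' 60
python3 - <<'E'
from h import *
P,t=snap('top');h=cv2.cvtColor(t,cv2.COLOR_RGB2HSV)
A=R.from_euler('z',LY).as_matrix()@R.from_euler('y',-.349).as_matrix()
for c,y in (('red',-85),('orange',0),('blue',85)):
    print(c,'exp',proj(P,LC+A@[0,y,24]).round(1)); win(c,90,'top',(LC+A@[0,y,24])[:2])
ledge(0,-85,60)
print(bot.get_obs()['contact_force'])
E
```

```text
time: 38.85
tool_pos: [620.6, -318.0, 211.6]
tcp_rot: [-3.132, 0.018, -3.05]
contact_force: [0.5, -1.4, 0.9]
grip_width: 43.9
finger_force: 0.0
red exp [355.5 149.5]
top red [355.6 148.9] [350, 144, 12, 12, 114] [ 659.1 -102.8   90. ]
orange exp [320.6 152.7]
top orange [320.9 152.9] [315, 147, 13, 13, 124] [649.3 -18.1  90. ]
blue exp [285.5 155.8]
top blue [259.5 157.2] [257, 143, 10, 27, 40] [638.9 131.   90. ]
top blue [285.9 156.2] [280, 151, 13, 12, 117] [641.3  67.1  90. ]
top blue [285.8 167. ] [270, 166, 32, 3, 34] [614.9  67.3  90. ]
shift(now axes) [-46.9 209.2  68.4] turn [ 0.003 -0.347  0.003] len 225.1
[-0.29780827 -0.61877419  0.37338586]
```

```bash
python3 -m jog '[[-4,20,0,0,0,0],[-9,40,0,0,0,0],[-9,40,0,0,0,0],[-9,40,0,0,0,0],[-9,40,0,0,0,0],[-7,29,0,0,-0.05,0],[0,0,20,0,-0.1,0],[0,0,20,0,-0.1,0],[0,0,0,0,-0.097,0],[0,0,0,0,0,0],[0,0,0,0,0,0]]' 60
python3 -c "
from h import *
ledge(-1,-85,5)"
```

```text
time: 40.15
tool_pos: [648.2, -102.5, 160.2]
tcp_rot: [3.138, 0.347, -3.05]
contact_force: [0.6, 0.9, -0.4]
grip_width: 55.0
finger_force: 0.0
shift(now axes) [14.6 -0.1 80.7] turn [ 0.004 -0.002  0.001] len 82.0
```

```bash
python3 -m jog '[[15,0,15,0,0,0],[0,0,35,0,0,0],[0,0,25,0,0,0],[0,0,6,0,0,0],[0,0,0,0,0,0],[0,0,0,0,0,0]]' 60
python3 -m jog '[[0,0,0,0,0,0],[0,0,0,0,0,0],[0,0,0,0,0,0],[0,0,0,0,0,0]]' 20
python3 -m jog '[[0,0,-15,0,0,0],[0,0,-40,0,0,0],[0,0,-40,0,0,0],[0,0,-20,0,0.115,0],[0,0,0,0,0.115,0],[0,0,0,0,0.115,0],[0,0,0,0,0,0],[0,0,0,0,0,0]]'
cat >> h.py <<'E'
TC=np.array([420.8,-258.1]);TY=-.113
def tray(x,z): go([TC[0]+x*np.cos(TY),TC[1]+x*np.sin(TY),z],Rt(np.pi+TY))
E
python3 -c "
from h import *
tray(52,100)"
```

```text
time: 40.75
tool_pos: [662.8, -101.7, 80.3]
tcp_rot: [3.139, 0.35, -3.049]
contact_force: [-0.2, -0.4, 0.7]
grip_width: 55.3
finger_force: 0.0
time: 41.15
tool_pos: [662.3, -101.8, 80.4]
tcp_rot: [3.14, 0.351, -3.05]
contact_force: [-3.3, 0.8, 5.5]
grip_width: 43.9
finger_force: 30.0
time: 41.95
tool_pos: [622.6, -105.3, 186.5]
tcp_rot: [3.139, 0.005, -3.048]
contact_force: [-0.7, -0.5, -0.7]
grip_width: 44.0
finger_force: 30.0
shift(now axes) [ 164.7 -144.2   85.2] turn [0.004 0.005 0.206] len 234.9
```

```bash
python3 -m jog '[[17,-14,0,0,0,0],[37,-32,0,0,0,0],[37,-32,0,0,0,0],[37,-32,10,0,0,0.1],[37,-34,30,0,0,0.106],[0,0,40,0,0,0],[0,0,0,0,0,0],[0,0,0,0,0,0]]'
python3 -c "
from h import *
P,im=snap('wrist','t1.png');tray(52,10);print([proj(P,[TC[0]+x*np.cos(TY)-y*np.sin(TY),TC[1]+x*np.sin(TY)+y*np.cos(TY),18]).round(0).tolist() for x,y in ((-85,-120),(-85,120),(85,-120),(85,120))])
for r in bot.outline_of('tray','wrist')[:1]:
    k=cv2.findContours(r['mask'].astype(np.uint8),0,2)[0];k=cv2.convexHull(max(k,key=len));print(cv2.approxPolyDP(k,6,True)[:,0].tolist())"
```

```text
time: 42.75
tool_pos: [473.5, -255.2, 111.0]
tcp_rot: [3.138, 0.004, 3.028]
contact_force: [0.8, -0.9, 0.2]
grip_width: 43.7
finger_force: 30.0
shift(now axes) [  1.7  -8.9 101.9] turn [0.002 0.006 0.   ] len 102.3
[[137.0, 24.0], [466.0, 24.0], [168.0, 240.0], [441.0, 240.0]]
[[464, 21], [439, 235], [167, 235], [139, 20]]
```

```bash
python3 -m jog '[[4,-8.5,30,0,0,0],[0,0,40,0,0,0],[0,0,24,0,0,0],[0,0,4,0,0,0],[0,0,2,0,0,0],[0,0,0,0,0,0],[0,0,0,0,0,0]]'
python3 -m jog '[[0,0,1,0,0,0],[0,0,0,0,0,0]]'
```

```text
time: 43.55
tool_pos: [470.5, -263.8, 12.0]
tcp_rot: [3.14, 0.006, 3.029]
contact_force: [-0.4, 0.3, -1.1]
grip_width: 43.6
finger_force: 30.0
time: 43.75
tool_pos: [470.4, -263.7, 11.1]
tcp_rot: [3.14, 0.006, 3.028]
contact_force: [0.6, 1.0, 7.0]
grip_width: 44.0
finger_force: 30.0
```

Contact. I'll release and fetch the orange cell.

```bash
python3 -m jog '[[0,0,0,0,0,0],[0,0,0,0,0,0],[0,0,0,0,0,0],[0,0,-20,0,0,0],[0,0,-45,0,0,0],[0,0,-45,0,0,0],[0,0,-50,0,0,-0.1],[0,0,-20,0,0,-0.106],[0,0,0,0,0,0]]' 60
python3 -c "
from h import *
win('red',28); ledge(-1,0,70)"
```

```text
time: 44.65
tool_pos: [470.1, -264.9, 193.0]
tcp_rot: [-3.139, 0.009, -3.047]
contact_force: [-0.0, -0.3, -0.6]
grip_width: 55.0
finger_force: 0.0
wrist red [316.2 183.5] [303, 171, 27, 26, 556] [ 469.1 -263.6   28. ]
shift(now axes) [-184.4  229.7   51.4] turn [ 0.001 -0.343  0.001] len 299.0
```

```bash
python3 -m jog '[[-12,15,0,0,0,0],[-28,36,0,0,0,0],[-28,36,0,0,0,0],[-28,36,0,0,0,0],[-28,36,0,0,0,0],[-28,36,0,0,0,0],[-28,35,0,0,-0.05,0],[0,0,15,0,-0.1,0],[0,0,15,0,-0.1,0],[0,0,0,0,-0.093,0],[0,0,0,0,0,0],[0,0,0,0,0,0]]' 60
python3 -c "
from h import *
ledge(-1,0,5)"
```

```text
time: 45.9
tool_pos: [629.3, -17.8, 160.0]
tcp_rot: [3.138, 0.344, -3.052]
contact_force: [0.4, 0.7, -0.5]
grip_width: 54.8
finger_force: 0.0
shift(now axes) [ 3.7 -1.2 84.3] turn [ 0.004 -0.005 -0.   ] len 84.4
```

```bash
python3 -m jog '[[5,-1,15,0,0,0],[0,0,35,0,0,0],[0,0,28,0,0,0],[0,0,6,0,0,0],[0,0,0,0,0,0],[0,0,0,0,0,0]]' 60
python3 -m jog '[[0,0,0,0,0,0],[0,0,0,0,0,0],[0,0,0,0,0,0],[0,0,0,0,0,0]]' 20
python3 -m jog '[[0,0,-15,0,0,0],[0,0,-40,0,0,0],[0,0,-40,0,0,0],[0,0,-20,0,0.115,0],[0,0,0,0,0.115,0],[0,0,0,0,0.115,0],[0,0,0,0,0,0],[0,0,0,0,0,0]]'
python3 -c "
from h import *
tray(-3,100)"
```

```text
time: 46.5
tool_pos: [654.4, -16.4, 81.3]
tcp_rot: [3.139, 0.348, -3.05]
contact_force: [0.8, 0.3, 0.3]
grip_width: 55.2
finger_force: 0.0
time: 46.9
tool_pos: [654.0, -16.4, 81.6]
tcp_rot: [3.139, 0.349, -3.05]
contact_force: [-3.2, 0.1, 6.2]
grip_width: 43.7
finger_force: 30.0
time: 47.7
tool_pos: [614.5, -20.0, 187.9]
tcp_rot: [3.139, 0.003, -3.049]
contact_force: [-0.5, -0.8, -0.6]
grip_width: 43.6
finger_force: 30.0
shift(now axes) [ 218.2 -218.7   86.5] turn [0.003 0.003 0.206] len 320.8
```

```bash
python3 -m jog '[[15,-15,0,0,0,0],[34,-34,0,0,0,0],[34,-34,0,0,0,0],[34,-34,0,0,0,0],[34,-34,0,0,0,0],[34,-34,0,0,0,0],[34,-36,10,0,0,0.1],[0,0,30,0,0,0.106],[0,0,40,0,0,0],[0,0,0,0,0,0],[0,0,0,0,0,0]]'
python3 -c "
from h import *
win('red',28);tray(-3,11)"
```

```text
time: 48.8
tool_pos: [416.9, -259.4, 108.0]
tcp_rot: [3.138, 0.002, 3.028]
contact_force: [0.0, 0.1, -0.1]
grip_width: 43.4
finger_force: 30.0
shift(now axes) [ 0.6  2.  97.9] turn [0.002 0.004 0.   ] len 98.0
```

```bash
python3 -m jog '[[0,0,30,0,0,0],[0,0,40,0,0,0],[0,0,20,0,0,0],[0,0,4,0,0,0],[0,0,2,0,0,0],[0,0,0,0,0,0],[0,0,0,0,0,0]]'
python3 -m jog '[[0,0,1,0,0,0],[0,0,0,0,0,0]]'
```

```text
time: 49.55
tool_pos: [418.6, -260.3, 12.9]
tcp_rot: [3.14, 0.004, 3.029]
contact_force: [0.1, -1.0, -0.6]
grip_width: 43.5
finger_force: 30.0
time: 49.75
tool_pos: [418.6, -260.3, 12.4]
tcp_rot: [3.14, 0.004, 3.028]
contact_force: [-1.8, 1.3, 12.5]
grip_width: 43.6
finger_force: 30.0
```

```bash
python3 -m jog '[[0,0,0,0,0,0],[0,0,0,0,0,0],[0,0,0,0,0,0],[0,0,-20,0,0,0],[0,0,-45,0,0,0],[0,0,-45,0,0,0],[0,0,-50,0,0,-0.1],[0,0,-20,0,0,-0.106],[0,0,0,0,0,0],[0,0,0,0,0,0]]' 60
python3 -c "
from h import *
win('orange',28); win('red',28); win('blue',90,'top',np.array([641,67])); ledge(-2,85,70)"
```

```text
time: 50.75
tool_pos: [417.0, -259.9, 190.0]
tcp_rot: [3.139, 0.002, -3.051]
contact_force: [-0.1, 0.5, -0.6]
grip_width: 55.1
finger_force: 0.0
wrist orange [261.9  63. ] [49, 0, 507, 184, 23907] [ 300.9 -320.9   28. ]
wrist orange [557.  101.2] [549, 59, 18, 85, 473] [309.  -27.6  28. ]
wrist orange [189.6 151.9] [164, 144, 44, 17, 334] [ 392.8 -391.4   28. ]
wrist orange [314.1 184.8] [301, 172, 28, 27, 584] [ 415.6 -260.    28. ]
wrist orange [139.6 208.4] [73, 174, 129, 59, 1597] [ 459.1 -446.5   28. ]
wrist orange [337.9 320.5] [289, 319, 97, 3, 177] [ 580.7 -216.    28. ]
wrist red [306.2 232.2] [294, 220, 26, 25, 497] [ 469.1 -263.3   28. ]
top blue [259.4 156.9] [257, 143, 10, 27, 41] [639.6 131.2  90. ]
top blue [285.9 156.2] [280, 151, 13, 12, 117] [641.3  67.1  90. ]
top blue [285.3 167.1] [270, 166, 32, 4, 34] [614.7  68.5  90. ]
shift(now axes) [-235.7  305.1   50.1] turn [ 0.005 -0.349  0.001] len 388.8
```

```bash
python3 -m jog '[[-11,15,0,0,0,0],[-28,36,0,0,0,0],[-28,36,0,0,0,0],[-28,36,0,0,0,0],[-28,36,0,0,0,0],[-28,36,0,0,0,0],[-28,36,0,0,0,0],[-28,37,0,0,0,0],[-28,37,0,0,-0.05,0],[0,0,15,0,-0.1,0],[0,0,15,0,-0.1,0],[0,0,0,0,-0.1,0]]' 60
python3 -m jog '[[0,0,0,0,0,0],[0,0,0,0,0,0]]'
python3 -c "
from h import *
ledge(-2,85,4)"
```

```text
time: 52.1
tool_pos: [624.4, 66.3, 157.9]
tcp_rot: [3.138, 0.35, -3.05]
contact_force: [-0.3, -0.2, -0.4]
grip_width: 55.3
finger_force: 0.0
time: 52.3
tool_pos: [626.0, 65.6, 161.5]
tcp_rot: [3.138, 0.349, -3.051]
contact_force: [0.4, 0.1, 0.6]
grip_width: 55.3
finger_force: 0.0
shift(now axes) [ 9.7  0.5 85.2] turn [0.004 0.    0.001] len 85.8
```

```bash
python3 -m jog '[[10,0,15,0,0,0],[0,0,35,0,0,0],[0,0,29,0,0,0],[0,0,6,0,0,0],[0,0,0,0,0,0],[0,0,0,0,0,0]]' 60
python3 -m jog '[[0,0,0,0,0,0],[0,0,0,0,0,0],[0,0,0,0,0,0],[0,0,0,0,0,0]]' 20
python3 -m jog '[[0,0,-15,0,0,0],[0,0,-40,0,0,0],[0,0,-40,0,0,0],[0,0,-20,0,0.115,0],[0,0,0,0,0.115,0],[0,0,0,0,0.115,0],[0,0,0,0,0,0],[0,0,0,0,0,0]]'
python3 -c "
from h import *
tray(-55,100)"
```

```text
time: 52.9
tool_pos: [647.0, 67.7, 80.0]
tcp_rot: [3.139, 0.354, -3.05]
contact_force: [0.9, 0.6, -0.5]
grip_width: 55.3
finger_force: 0.0
time: 53.3
tool_pos: [646.5, 67.7, 80.2]
tcp_rot: [3.139, 0.354, -3.05]
contact_force: [-2.4, 0.5, 6.0]
grip_width: 44.0
finger_force: 30.0
time: 54.1
tool_pos: [606.3, 63.9, 186.2]
tcp_rot: [3.139, 0.008, -3.049]
contact_force: [-0.3, 0.2, -0.2]
grip_width: 43.7
finger_force: 30.0
shift(now axes) [ 269.1 -292.4   83.1] turn [0.004 0.008 0.206] len 406.0
```

```bash
python3 -m jog '[[15,-16,0,0,0,0],[32,-34.5,0,0,0,0],[32,-34.5,0,0,0,0],[32,-34.5,0,0,0,0],[32,-34.5,0,0,0,0],[32,-34.5,0,0,0,0],[32,-34.5,0,0,0,0],[32,-34.5,0,0,0,0],[30,-34.5,10,0,0,0.1],[0,0,30,0,0,0.106],[0,0,40,0,0,0],[0,0,0,0,0,0]]'
python3 -m jog '[[0,0,0,0,0,0]]'
python3 -c "
from h import *
win('orange',28);win('red',28);tray(-55,11)"
```

```text
time: 55.3
tool_pos: [362.8, -249.0, 100.8]
tcp_rot: [3.133, 0.001, 3.027]
contact_force: [-0.9, 0.6, -1.3]
grip_width: 43.6
finger_force: 30.0
time: 55.4
tool_pos: [365.7, -250.9, 104.5]
tcp_rot: [3.137, 0.006, 3.029]
contact_force: [-0.0, -0.2, -0.7]
grip_width: 43.4
finger_force: 30.0
wrist red [314.2 314.2] [298, 306, 33, 15, 386] [ 463.7 -262.7   28. ]
shift(now axes) [ 1.7 -0.3 94.7] turn [0.002 0.009 0.001] len 94.7
```

```bash
python3 -m jog '[[1,0,30,0,0,0],[0,0,40,0,0,0],[0,0,18,0,0,0],[0,0,3,0,0,0],[0,0,2,0,0,0],[0,0,0,0,0,0],[0,0,0,0,0,0]]'
python3 -m jog '[[0,0,1,0,0,0],[0,0,0,0,0,0]]'
```

```text
time: 56.2
tool_pos: [366.7, -251.8, 12.2]
tcp_rot: [3.139, 0.009, 3.029]
contact_force: [-0.2, -0.4, 0.8]
grip_width: 43.8
finger_force: 30.0
time: 56.4
tool_pos: [366.5, -251.7, 11.0]
tcp_rot: [3.139, 0.008, 3.028]
contact_force: [0.8, 0.8, 6.2]
grip_width: 43.7
finger_force: 30.0
```

```bash
python3 -m jog '[[0,0,0,0,0,0],[0,0,0,0,0,0],[0,0,0,0,0,0],[0,0,-20,0,0,0],[0,0,-45,0,0,0],[0,0,-45,0,0,0],[-20,20,-50,0,0,0],[-40,40,-20,0,0,0],[-40,40,-20,0,0,0],[-40,40,0,0,0,0],[0,40,0,0,0,0],[0,0,0,0,0,0]]' 60
python3 - <<'E'
from h import *
P,t=snap('top')
a=cv2.resize(t[200:300,355:475],(480,400),interpolation=cv2.INTER_CUBIC);b=cv2.resize(t[90:270,150:294],(320,400))
cv2.imwrite('pics/f.png',np.hstack([a,b])[:,:,::-1]); markangle()
for c in('red','orange','blue'): win(c,28,'top',TC)
E
```

```text
time: 57.6
tool_pos: [501.7, -102.7, 197.7]
tcp_rot: [3.136, 0.005, 3.033]
contact_force: [0.6, -0.5, 0.2]
grip_width: 54.8
finger_force: 0.0
mark [162.4 198.3] 10 ang 0.64 res 16.9
mark [173.1 219.9] 48 ang 0.02 res 0.4
top orange [419.  248.6] [416, 243, 7, 11, 55] [ 416.1 -266.7   28. ]
top blue [416.2 268.9] [413, 263, 7, 12, 56] [ 365.4 -258.5   28. ]
```

View pics/f.png

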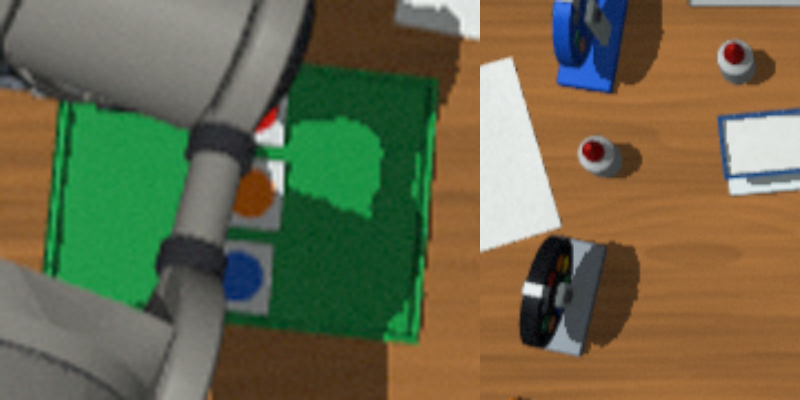

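The crop shows the red, orange and blue cells flat in a row inside the tray, around (265,120), (252,193) and (243,275). The wheel mark is at the top, at about (535,290) in the right half. I'm handing in.

```bash
python3 -c "
from plant import bot
print(bot.close_job())"
```

```text
the job is handed in; nothing more can be done
None
```

The job is handed in at about 58 s of the 210 s allowed, with no verdict shown: the wheel mark is at the top (about 0.02 rad off), the pedal was pressed to its stop with all three cells on the ledge, and the red, orange and blue cells now lie side by side in the green tray, windows up.

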